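Seat a card in the board tester with its ejector levers

TASK

Take the green card with the orange tab from the stand and slide it down between the tester's two white card guides, feeling for the channels, until it rests gently on the brass contacts; do not drop it or force it down by hand. Then let go of the card and swing both red ejector levers inward, without heavy force, until they lie flat and have pressed the card fully home. Leave the other card and everything else on the bench where it is.

Things in the scene. Friction and masses are not known exactly. Their poses are not given: they have to be found in the camera images.
- card_tab (a point): Centre of the orange grip tab of the loose card to be fitted (0.2 to 0.33 kg). The tab stands in the middle of the card's top edge: 14 mm (card's x) by 26 mm (y), rising 40 mm above that edge. This point is 22 mm above the top edge, 112 mm above the bottom edge. Its z points up, x across the board.
- card: The whole card: green upright board with aluminium edges, 150 mm wide (y), 90 mm tall (z), 5 mm thick (x). Origin at the middle of its bottom edge. Both faces are alike for fitting: either way round is right.
- card_end_a (a point): Point on the card's top edge 70 mm to +y of its middle (90 mm above its bottom edge).
- card_end_b (a point): Point on the card's top edge 70 mm to -y of its middle.
- tester: Grey board tester, fixed to the table: base plate 130 mm (x) by 250 mm (y) by 22 mm. Origin at the centre of its underside on the table; x is across the card slot, y along it. Seated, the card's top edge is 120 mm above the table, its bottom edge 30 mm.
- guide_mouths (a point): Nominal centre between the two guide mouths, 104 mm up. Two white upright blocks, 36 mm (x) by 20 mm (y), centred 73 mm to +y and -y, each with a 7 mm channel (mouth 7.6 mm) for a side edge of the card; 3 mm of play along y. As a pair the guides stand up to 8 mm off this point along x: not measured, to be felt or seen. A card that misses stands on their flat tops.
- contacts_top (a point): Nominal point 40 mm up, midway between the tops of two brass contact strips (their height varies by 2 mm either way). Each springs with 1.2 N per mm, so a card set down gently rests on them, held upright by the guides, its top edge 126 to 132 mm above the table. Seated means 8 to 12 mm into the springs: the levers' work.
- lever_l (a joint): Red ejector lever at the tester's +y end, hinged about its x axis. 0 = upright, negative = leaning outward (start -0.3 to -0.05), 1.57 = its stop, flat inward over the card's top edge. Bar 62 mm long from the hinge, 24 mm wide (x), 8 mm thick. Stiff (0.4 N m), stays where left. From about 1.0 rad its nose, 22 mm from the hinge, presses the card down; near the tip it takes 8 to 15 N.
- lever_r (a joint): The same for the lever at the tester's -y end; positive also swings it inward to lie flat over the card.
- lever_l_tip (a point): Middle of the +y lever bar, 60 mm from its hinge (2 mm short of its end).
- lever_r_tip (a point): The same on the -y lever.
- lever_l_hinge (a point): Hinge axis of the +y lever, 130 mm above the table, 92 mm to +y of the tester's centre.
- lever_r_hinge (a point): Hinge axis of the -y lever, 130 mm above the table, 92 mm to -y of the tester's centre.
- stand: Black card stand, fixed: base 140 mm (x) by 170 mm (y), 12 mm thick, with two slots 70 mm apart along x (35 mm either side of its centre); the cards stand in them 12 mm above the table, their bottom 40 mm held loosely by end posts, either card in either slot. Origin at the centre of its underside.
- spare_tab (a point): Centre of the white grip tab of the other card (blue board, same size) in the stand; to be left there.
- harddisk: Loose silver hard disk, 147 x 101 x 24 mm, origin centre of underside; leave alone.
- screwdriver_grip (a point): Handle of a loose blue screwdriver, 160 mm long; leave alone.
- screwtray: Yellow screw tray, 120 x 90 x 35 mm, origin centre of underside; leave alone.
- cooler: Black and silver processor cooler, 80 x 80 x 37 mm; leave alone.
- driver: Yellow and black cordless driver lying on its side, about 170 mm long, 52 mm high; leave alone.
- psu: Steel power supply box, 140 x 150 x 86 mm; leave alone.

How it is judged:
By the outcome, as a careful person would: the job done as asked, in the order asked, and still so for the second after the job is handed in, with the robot touching nothing.
It also fails if it takes over 72 s, if anything falls off the work surface, if the arm or the gripper's body presses on something with over 40 N, if the wrist force passes 120 N, or if a joint passes its speed limit or range.

ROBOT

A 6-joint arm with a two-finger parallel gripper is mounted at the origin on the work surface. World frame = base frame: x ahead of the robot, y to its left, z up, the work surface at z = 0. Lengths are in m, angles in degrees, forces in N, time in s.
With the tool pointing down it reaches from about 0.425 to 0.925 m from the base axis. Payload 12.5 kg.
Tool frame: the origin (TCP) lies at the very end of the fingers, on their centre line; the grasp point (between the pads) lies 19 mm behind it; z points along the fingers, y is the direction in which the jaws open and shut (so a half turn about z gives the same grasp; the last joint's range is limited). The gripper opens to 85 mm and grips with 20 to 120 N. Pads are 22 mm wide; open, the fingers measure 114 mm over their backs; the gripper's body (76 mm by 85 mm) begins 54 mm behind the grasp point. The pads swing forward as they close: fully open they stand 13 mm farther back than shut.
Start: joints at [-82.311, 28.126, 89.318, -0, 62.55, -6.05], TCP at [0.148, -0.607, 0.231] pointing down, gripper open.
Joint ranges: [-177.58, 177.58], [-47.91, 125.51], [2.72, 160], [-65.01, 245.01], [3.68, 167.84], [-153.87, 153.87]. Speed limits (degrees/s): [127.2, 127.2, 159.86, 180, 180, 180].

INTERFACE

Orientations are given as a 3x3 rotation matrix whose columns are the frame's x, y, z axes.
In Python, from bench import readout, imaging, order, nets gives the robot as it stands.
- The arm moves only by the tool send_rows, never from a script. Its argument "series" is a list of rows, each an object with "angular": the turn, a rotation vector about the tool's x, y, z in rad, a list of three; "travel": the shift along the tool's x, y, z in mm, a list of three; "fingers": the opening in per cent of the stroke, from 0 (shut) to 100 (fully open). A call has exactly 5 rows; each row shifts and turns the commanded pose from where the row before left it, along the tool's axes as they then stand; what a row does not reach is not made up. A row lasts 1/8 s, in which the tool goes at most 62.5 mm and 10.7 degrees, less where a joint would pass 70% of its speed; a pose out of reach is approached as far as the arm can. A call is refused whole if a number of a shift passes 62.5 or a number of a turn 0.188, either way. A call with a gripper value outside its range is refused whole. The fingers move at their own pace and stop on an object; "newtons" is the grip in N (left out, the last holds). Time passes only in rows, so rows that do not move let the fingers close, or fill a call up. It gives the time, the measured TCP pose, the force and the opening at its end, in the units of the state.
- readout.read_state(): the state, without advancing time (a new reading comes with each control period).
- imaging.read_camera(name): name is "scene" or "top" or "wrist"; returns (picture, depth): 420x560x3 uint8, red, green, blue; 420x560 float32, m along the optical axis (not along the pixel's ray), 0 where there is no reading.
- imaging.camera_info(name): a dict with "fx", "fy", "cx", "cy" (pixels), "rvec" (rotation vector, rad) and "tvec" (3), from world to camera coordinates, as OpenCV has them. Camera axes: x right, y down, z forward; pixel columns grow to the right and rows downward; lengths in m; the calibration is good to about 2 mm. The wrist camera is an equidistant fisheye: a pixel r from the principal point sees the ray r / f radians off the axis. A picture is of the moment at which its call begins: read the wrist's pose just before it. camera_info takes no time and is no camera call; for the wrist camera it gives the pose at the moment of the call.
- order.close_job(): hands the job in, once; it reports no verdict.
Trained networks look in the newest picture that a camera, given by its name, has taken for a name from the list of things; names that differ only in an ending like _2 or _b are one class to them, and where a whole thing is asked for, a point or a joint stands for the part that bears it (a point fixed in the world has none). Each returns a list of dicts, best first, with "p" (0 to 1); they miss things now and then, are a little off and sometimes report something else, mostly with a low value. They report only what shows in the picture. A call takes as long as a camera call.
- nets.silhouettes(camera, name): "region" (420x560 bool, what is visible of it) and "rect" ([centre column, centre row, width, height] as shares, 0 to 1, of the picture: columns of its width, rows of its height, round what is visible of it).
- nets.mark_of(camera, name): "position" ([column, row] as shares, 0 to 1, of the picture: columns of its width, rows of its height: a listed point, or the origin of a listed thing).
The state is a dict: "t": time; "joint_positions": joint angles; "dq": joint speeds; "joint_torque": joint torques, N m; "tcp_pos": TCP position; "tool_rot": TCP orientation; "force": force on the tool from outside, world axes, zero at the start; "wrist_torque": the same for the moment, N m; "width": opening from 0.0 (shut) to 1.0 (fully open).
Only numpy, scipy, OpenCV 4.12 (cv2) and the standard library are available. Lean on these libraries where they do the work, as an engineer would, in place of code of your own. Each camera call takes 0.05 s, during which the arm holds its last target.

## Working session

There is one attempt and no reset: what is moved stays moved. The work goes in short steps, Python scripts to look and compute and a tool call to move; the robot and the scene stay as the last step left them, time stands still between calls to the robot, and variables do not carry over. Pictures are saved under pics/ and viewed, and the job is handed in when it is done.

Besides the shell and the picture viewer there is one more tool, called after "Emit:" in YAML: its name, and indented under it one key for each argument. send_rows: Moves the arm, as the interface text tells. Its arguments: {"type":"object","properties":{"series":{"type":"array"},"newtons":{"type":"number"}},"required":["series"]}

```bash
ls; mkdir -p pics; cat > h.py <<'E'
import numpy as np, cv2
from bench import readout, imaging, order, nets
def snap(cam,fn=None):
    p,d=imaging.read_camera(cam); i=imaging.camera_info(cam)
    if fn: cv2.imwrite('pics/'+fn,p[:,:,::-1])
    return p,d,i
def w(i,u,v,z,fish=False):
    R=cv2.Rodrigues(np.array(i['rvec'],float))[0];t=np.array(i['tvec'],float).ravel()
    a=(np.asarray(u)-i['cx'])/i['fx'];b=(np.asarray(v)-i['cy'])/i['fy']
    if fish:
        r=np.hypot(a,b)+1e-12; k=np.tan(r)/r; a=a*k;b=b*k
    P=np.stack([a*z,b*z,np.asarray(z)*np.ones_like(a)],-1)
    return (P-t)@R
def ray(i,u,v,h,fish=False):
    "intersect with plane z=h"
    R=cv2.Rodrigues(np.array(i['rvec'],float))[0];t=np.array(i['tvec'],float).ravel()
    C=-R.T@t; q=w(i,float(u),float(v),1.0,fish); d=q-C
    return C+d*(h-C[2])/d[2]
def proj(i,P,fish=False):
    R=cv2.Rodrigues(np.array(i['rvec'],float))[0];t=np.array(i['tvec'],float).ravel()
    q=np.atleast_2d(P)@R.T+t
    a=q[:,0]/q[:,2];b=q[:,1]/q[:,2]
    if fish:
        r=np.hypot(a,b)+1e-12;k=np.arctan(r)/r;a=a*k;b=b*k
    return np.stack([a*i['fx']+i['cx'],b*i['fy']+i['cy']],-1)
E
python3 - <<'E'
from h import *
for c in ['scene','top','wrist']:
    p,d,i=snap(c,c+'0.png'); print(c,i)
    np.savez('/tmp/%s0.npz'%c,p=p,d=d)
print(readout.read_state())
for c in ['top','scene']:
  for n in ['card_tab','card_end_a','tester','guide_mouths','contacts_top','lever_l_tip','lever_l_hinge','stand','spare_tab']:
    if n in('card_tab','guide_mouths','tester','lever_l_tip','lever_l_hinge','stand','spare_tab'):
        snap(c); print(c,n,[(round(r['p'],2),np.round(np.array(r['position'])*[560,420],1)) for r in nets.mark_of(c,n)[:3]])
E
```

```text
pics
scene {'fx': 534.0223385051561, 'fy': 534.0223385051561, 'cx': 282.87784696560493, 'cy': 215.84710130359105, 'rvec': array([ 1.81396661,  1.83986058, -0.6571968 ]), 'tvec': array([ 0.01117321, -0.37251553,  2.08270253])}
top {'fx': 486.0286043930099, 'fy': 486.0286043930099, 'cx': 279.420923789504, 'cy': 214.88940595637374, 'rvec': array([ 2.16744183, -2.14002718,  0.1374587 ]), 'tvec': array([0.02107122, 0.58117601, 1.33256874])}
wrist {'fx': 325.19226210127806, 'fy': 325.19226210127806, 'cx': 279.73087323497765, 'cy': 212.07770245082642, 'rvec': array([-2.29968527,  1.80719734,  0.23996773]), 'tvec': array([-0.62524746, -0.0331112 ,  0.37837195])}
{'t': 0.15, 'joint_positions': array([-8.23109944e+01,  2.81552356e+01,  8.93419297e+01, -3.69898447e-04,
        6.25482221e+01, -6.05103246e+00]), 'dq': array([-8.37151607e-05, -5.57471411e-02, -7.36527566e-02, -6.00848531e-03,
       -4.61778733e-02,  1.80573441e-02]), 'joint_torque': array([ 1.69511681e-03, -6.18706369e+01, -2.61692387e+01, -1.21693447e-04,
        3.21975422e-03,  3.54287113e-05]), 'tcp_pos': array([ 0.14844125,
[... 511 characters left out ...]
 array([370.5, 224.5]))]
top lever_l_tip [(0.53, array([335.8, 219.6]))]
top lever_l_hinge [(0.68, array([339.7, 220.3])), (0.61, array([341. , 219.4]))]
top stand [(0.78, array([212.1, 245.1]))]
top spare_tab [(0.66, array([207.6, 228.6]))]
scene card_tab [(0.56, array([353. , 186.9]))]
scene tester [(0.87, array([216. , 231.1])), (0.28, array([174.3, 190.9]))]
scene guide_mouths [(0.7, array([373.1, 192.3])), (0.66, array([212.9, 210.6]))]
scene lever_l_tip [(0.59, array([245.8, 195.5])), (0.44, array([214. , 208.8]))]
scene lever_l_hinge [(0.6, array([244.9, 206.6]))]
scene stand [(0.62, array([348.9, 222.3]))]
scene spare_tab [(0.78, array([354.7, 204. ])), (0.49, array([351.5, 188.4]))]
```

```bash
python3 - <<'E'
import cv2
t=cv2.imread('pics/top0.png');s=cv2.imread('pics/scene0.png')
cv2.imwrite('pics/top0c.png',cv2.resize(t[150:320,140:440],None,fx=2.66,fy=2.66,interpolation=cv2.INTER_CUBIC))
cv2.imwrite('pics/scene0c.png',cv2.resize(s[130:290,140:440],None,fx=2.66,fy=2.66,interpolation=cv2.INTER_CUBIC))
E
```

```text
(no output)
```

View pics/top0.png

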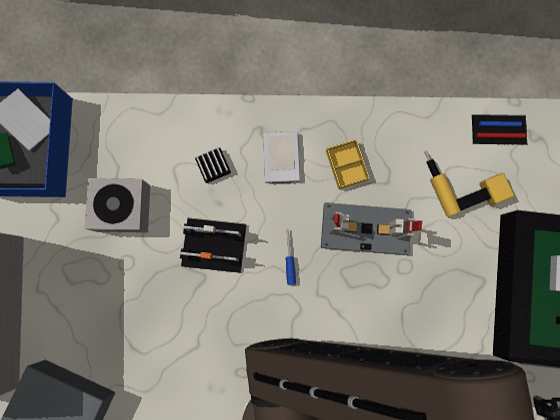

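View pics/scene0.png

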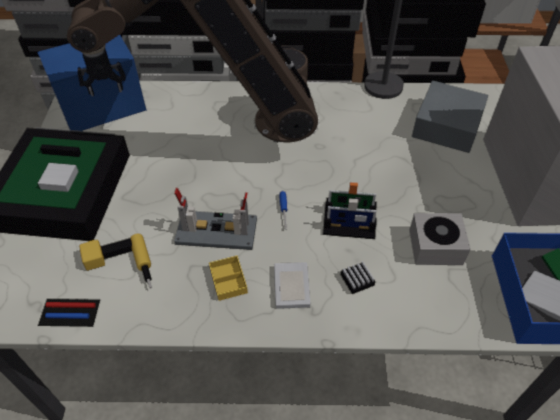

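```bash
true
```

```text
(no output)
```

View pics/top0c.png

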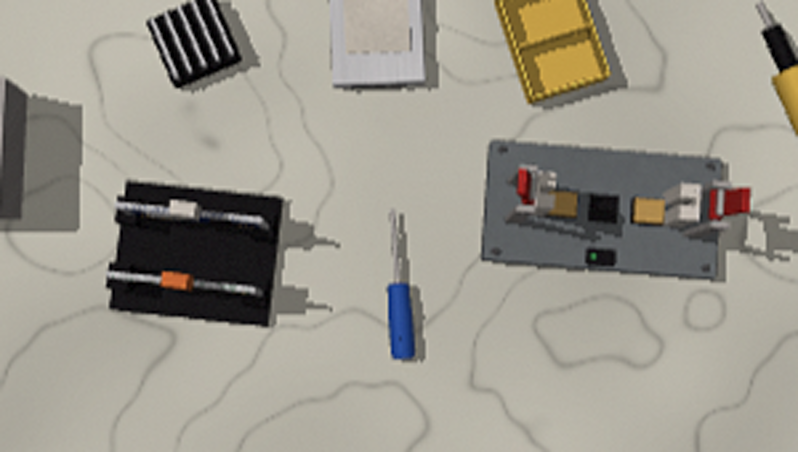

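View pics/scene0c.png

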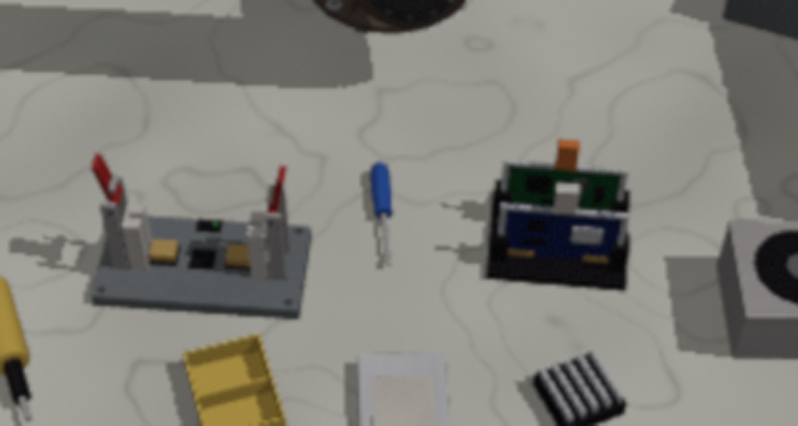

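The top view has the orange tab at (206,256) in the near slot, with the spare card's white tab at (208,229). The tester is around (367,228), its levers at (338,218) and (415,227). Next I'll measure these.

```bash
python3 - <<'E'
from h import *
i=imaging.camera_info('top'); Z=np.load('/tmp/top0.npz'); p=Z['p'];d=Z['d']
vv,uu=np.mgrid[:420,:560]; W=w(i,uu.astype(float),vv.astype(float),d)
W[d==0]=np.nan
hsv=cv2.cvtColor(p,cv2.COLOR_RGB2HSV)
def rep(n,m):
    q=W[m]; q=q[~np.isnan(q[:,0])]; print(n,len(q),'mean',q.mean(0).round(4),'min',q.min(0).round(4),'max',q.max(0).round(4)); return q
box=lambda u0,u1,v0,v1:(uu>=u0)&(uu<u1)&(vv>=v0)&(vv<v1)
orange=(hsv[...,0]>5)&(hsv[...,0]<18)&(hsv[...,1]>150)&(hsv[...,2]>100)
q=rep('orange',orange&box(195,220,245,265))
q=rep('orangetop',orange&box(195,220,245,265)&(W[...,2]>.13))
m=box(178,250,247,268)&(W[...,2]>.085)&(W[...,2]<.118); q=rep('card edge',m)
def line(q):
    c=q[:,:2].mean(0);u,s,vt=np.linalg.svd(q[:,:2]-c);print(' dir',np.degrees(np.arctan2(-vt[0,0]*np.sign(vt[0,1]),abs(vt[0,1]))),'c',c)
    t=(q[:,:2]-c)@vt[0]; e=(t.min()+t.max())/2; print('  mid',c+e*vt[0],'len',np.ptp(t),'spread',s[1]/len(q)**.5)
line(q)
m=box(178,250,220,245)&(W[...,2]>.085)&(W[...,2]<.118); line(rep('spare',m))
# rays for tab
for n,u,v,h in [('tab',206.5,255.5,.142),('spare',208,228.5,.142)]: print(n,ray(i,u,v,h))
# stand and tester base
m=box(300,425,195,260)&(W[...,2]>.012)&(W[...,2]<.032); 
cnt=m.astype(np.uint8); c=max(cv2.findContours(cnt,0,2)[0],key=cv2.contourArea)
cs=cv2.boxPoints(cv2.minAreaRect(c)); print('tester px',cs)
P=np.array([ray(i,a,b,.022) for a,b in cs]); print(P.round(4),P.mean(0),[np.linalg.norm(P[k]-P[k-1]).round(4) for k in range(4)])
white=(hsv[...,1]<60)&(hsv[...,2]>130)&(W[...,2]>.09)&(W[...,2]<.118)
for n,b in [('gl',box(335,356,210,235)),('gr',box(380,402,210,240))]: rep(n,white&b)
red=((hsv[...,0]<6)|(hsv[...,0]>174))&(hsv[...,1]>140)
for n,b in [('ll',box(325,350,205,230)),('lr',box(400,430,210,240))]: rep(n,red&b)
E
```

```text
orange 59 mean [0.4615 0.2196 0.1317] min [0.4555 0.2049 0.0084] max [0.4686 0.2498 0.1496]
orangetop 53 mean [0.4618 0.218  0.1432] min [0.4555 0.2049 0.136 ] max [0.4686 0.2308 0.1496]
card edge 96 mean [0.4616 0.2136 0.1031] min [0.4529 0.1433 0.0856] max [0.4698 0.2917 0.1165]
 dir -5.484808276653107 c [0.46163396 0.21358735]
  mid [0.46201343 0.21753933] len 0.14915169925938798 spread 0.0019630568907245856
spare 97 mean [0.5313 0.209  0.103 ] min [0.5225 0.1386 0.0856] max [0.5398 0.2867 0.1131]
 dir -5.424987328290101 c [0.5313107  0.20895654]
  mid [0.53164054 0.21242968] len 0.14883241675133152 spread 0.0020408629788141557
tab [0.45947692 0.21460174 0.142     ]
spare [0.52935817 0.2129554  0.142     ]
tester px [[320.      247.     ]
 [323.7862  201.56552]
 [412.50342 208.95862]
 [408.71722 254.3931 ]]
[[ 0.4928 -0.0874  0.022 ]
 [ 0.6229 -0.0979  0.022 ]
 [ 0.6048 -0.3512  0.022 ]
 [ 0.4751 -0.3377  0.022 ]] [ 0.54891758 -0.21855116  0.022     ] [np.float64(0.2509), np.float64(0.1306), np.float64(0.2539), np.float64(0.1303)]
gl 18 mean [ 0.5659 -0.1475  0.1051] min [ 0.5419 -0.1555  0.1008] max [ 0.5766 -0.1367  0.11  ]
gr 76 mean [ 0.547  -0.2901  0.1038] min [ 0.5307 -0.298   0.094 ] max [ 0.5653 -0.2801  0.1106]
ll 48 mean [ 0.5518 -0.1168  0.1772] min [ 0.5411 -0.1279  0.1252] max [ 0.5651 -0.1105  0.1973]
lr 110 mean [ 0.5403 -0.3155  0.1659] min [ 0.5294 -0.3468  0.0064] max [ 0.5562 -0.3027  0.1984]
```

```bash
cat > plan.py <<'E'
import numpy as np, sys
from scipy.spatial.transform import Rotation as Ro
from bench import readout
def Rdown(ydeg):
    a=np.radians(ydeg); y=np.array([np.cos(a),np.sin(a),0]); z=np.array([0,0,-1.]); return np.stack([np.cross(y,z),y,z],1)
def plan(tgt,ydeg,n=None,step=55,rot=.17,fing=100,p0=None,R0=None):
    s=readout.read_state(); p=np.array(s['tcp_pos']) if p0 is None else p0; R=np.array(s['tool_rot']) if R0 is None else R0
    Rt=Rdown(ydeg); tgt=np.array(tgt,float); rv=Ro.from_matrix(R.T@Rt).as_rotvec()
    need=max(np.linalg.norm(tgt-p)*1000/step,np.linalg.norm(rv)/rot); n=n or int(np.ceil(need))
    for k in range(n):
        rv=Ro.from_matrix(R.T@Rt).as_rotvec()/(n-k); tr=R.T@(tgt-p)*1000/(n-k)
        tr=tr.round(1); rv=rv.round(3)
        print('{"angular":%s,"travel":%s,"fingers":%g}%s'%((rv+0.).tolist(),(tr+0.).tolist(),fing,', #--' if k%5==4 else ','))
        p=p+R@tr/1000; R=R@Ro.from_rotvec(rv).as_matrix()
    print('end',p.round(4),n); return p,R
def st():
    s=readout.read_state(); print(round(s['t'],2),'tcp',s['tcp_pos'].round(4),'F',s['force'].round(2),'T',s['wrist_torque'].round(2),'w',round(s['width'],3),'yaw',np.degrees(np.arctan2(s['tool_rot'][1,1],s['tool_rot'][0,1])).round(2),'tilt',s['tool_rot'][:2,2].round(4))
E
python3 - <<'E'
from plan import *
p,R=plan([.46,-.20,.38],-4.1)
from h import *
i=imaging.camera_info('wrist'); Rc=cv2.Rodrigues(i['rvec'])[0]; C=-Rc.T@i['tvec']; s=readout.read_state()
print('cam in tool',s['tool_rot'].T@(C-s['tcp_pos']), s['tool_rot'].T@Rc.T)
E
```

```text
{"angular":[0.0, 0.0, -0.126],"travel":[39.9, -32.1, -14.9],"fingers":100},
{"angular":[0.0, 0.0, -0.126],"travel":[43.7, -26.9, -14.9],"fingers":100},
{"angular":[0.0, 0.0, -0.126],"travel":[46.7, -21.2, -14.9],"fingers":100},
{"angular":[0.0, 0.0, -0.126],"travel":[49.0, -15.1, -14.9],"fingers":100},
{"angular":[0.0, 0.0, -0.126],"travel":[50.5, -8.9, -14.9],"fingers":100}, #--
{"angular":[0.0, 0.0, -0.126],"travel":[51.2, -2.5, -14.8],"fingers":100},
{"angular":[0.0, 0.0, -0.126],"travel":[51.1, 4.0, -14.9],"fingers":100},
{"angular":[0.0, 0.0, -0.126],"travel":[50.2, 10.4, -14.8],"fingers":100},
{"angular":[0.0, 0.0, -0.126],"travel":[48.5, 16.6, -14.9],"fingers":100},
{"angular":[0.0, 0.0, -0.125],"travel":[46.0, 22.6, -14.8],"fingers":100}, #--
end [ 0.46 -0.2   0.38] 10
cam in tool [ 0.06594304  0.00044346 -0.14287606] [[-1.13610018e-03 -9.65414712e-01 -2.60716595e-01]
 [ 9.99999213e-01 -1.23555890e-03  2.17582806e-04]
 [-5.32188351e-04 -2.60716143e-01  9.65415356e-01]]
```

```bash
python3 - <<'E'
from plan import *
p,R=plan([.549,-.20,.36],-4.1,n=12)
E
```

```text
{"angular":[0.0, 0.0, -0.105],"travel":[40.5, -25.0, -10.7],"fingers":100},
{"angular":[0.0, 0.0, -0.105],"travel":[42.9, -20.7, -10.7],"fingers":100},
{"angular":[0.0, 0.0, -0.105],"travel":[44.8, -16.0, -10.7],"fingers":100},
{"angular":[0.0, 0.0, -0.105],"travel":[46.2, -11.3, -10.7],"fingers":100},
{"angular":[0.0, 0.0, -0.105],"travel":[47.2, -6.3, -10.7],"fingers":100}, #--
{"angular":[0.0, 0.0, -0.105],"travel":[47.6, -1.4, -10.7],"fingers":100},
{"angular":[0.0, 0.0, -0.105],"travel":[47.5, 3.6, -10.8],"fingers":100},
{"angular":[0.0, 0.0, -0.105],"travel":[46.8, 8.6, -10.7],"fingers":100},
{"angular":[0.0, 0.0, -0.105],"travel":[45.6, 13.4, -10.8],"fingers":100},
{"angular":[0.0, 0.0, -0.105],"travel":[44.0, 18.2, -10.7],"fingers":100}, #--
{"angular":[0.0, 0.0, -0.105],"travel":[41.9, 22.7, -10.8],"fingers":100},
{"angular":[0.0, 0.0, -0.104],"travel":[39.2, 26.9, -10.7],"fingers":100},
end [ 0.549 -0.2    0.36 ] 12
```

Emit:
send_rows:
  series:
    - {"angular": [0,0,-0.105],"travel": [40.5,-25,-10.7],"fingers": 100}
    - {"angular": [0,0,-0.105],"travel": [42.9,-20.7,-10.7],"fingers": 100}
    - {"angular": [0,0,-0.105],"travel": [44.8,-16,-10.7],"fingers": 100}
    - {"angular": [0,0,-0.105],"travel": [46.2,-11.3,-10.7],"fingers": 100}
    - {"angular": [0,0,-0.105],"travel": [47.2,-6.3,-10.7],"fingers": 100}

```text
t: 2.17
tcp_pos: [0.3163, -0.4363, 0.2853]
tool_rot: [[0.719, 0.695, 0.0], [0.695, -0.719, -0.0], [-0.0, 0.0, -1.0]]
force: [-0.2, 0.3, 0.4]
width: 1.002
```

Emit:
send_rows:
  series:
    - {"angular": [0,0,-0.105],"travel": [47.6,-1.4,-10.7],"fingers": 100}
    - {"angular": [0,0,-0.105],"travel": [47.5,3.6,-10.8],"fingers": 100}
    - {"angular": [0,0,-0.105],"travel": [46.8,8.6,-10.7],"fingers": 100}
    - {"angular": [0,0,-0.105],"travel": [45.6,13.4,-10.8],"fingers": 100}
    - {"angular": [0,0,-0.105],"travel": [44,18.2,-10.7],"fingers": 100}

```text
t: 2.8
tcp_pos: [0.4832, -0.2666, 0.339]
tool_rot: [[0.274, 0.962, 0.0], [0.962, -0.274, -0.0], [-0.0, 0.0, -1.0]]
force: [0.5, -0.7, -0.9]
width: 0.999
```

Emit:
send_rows:
  series:
    - {"angular": [0,0,-0.105],"travel": [41.9,22.7,-10.8],"fingers": 100}
    - {"angular": [0,0,-0.104],"travel": [39.2,26.9,-10.7],"fingers": 100}
    - {"angular": [0,0,0],"travel": [0,0,0],"fingers": 100}
    - {"angular": [0,0,0],"travel": [0,0,0],"fingers": 100}
    - {"angular": [0,0,0],"travel": [0,0,0],"fingers": 100}

```text
t: 3.42
tcp_pos: [0.5484, -0.2008, 0.3598]
tool_rot: [[0.074, 0.997, -0.001], [0.997, -0.074, 0.0], [-0.0, -0.001, -1.0]]
force: [0.6, -0.8, 0.3]
width: 0.999
```

```bash
python3 - <<'E'
from plan import *; from h import *
st()
p,d,i=snap('wrist','w1.png'); np.savez('/tmp/w1.npz',p=p,d=d,rvec=i['rvec'],tvec=i['tvec'])
c=proj(i,[[.549,-.2186,.104],[.549,-.1186,.104],[.549,-.3186,.104]],True); print(c)
cv2.imwrite('pics/w1b.png',cv2.resize(p[80:330,130:430,::-1],None,fx=2.4,fy=2.4,interpolation=cv2.INTER_CUBIC))
E
```

```text
3.42 tcp [ 0.5484 -0.2008  0.3598] F [ 0.64 -0.81  0.31] T [-0.01  0.01 -0.01] w 0.999 yaw -4.23 tilt [-0.0005  0.    ]
[[281.20017715 192.96532169]
 [275.05732723 112.61504746]
 [286.67494777 265.93569668]]
```

View pics/w1.png

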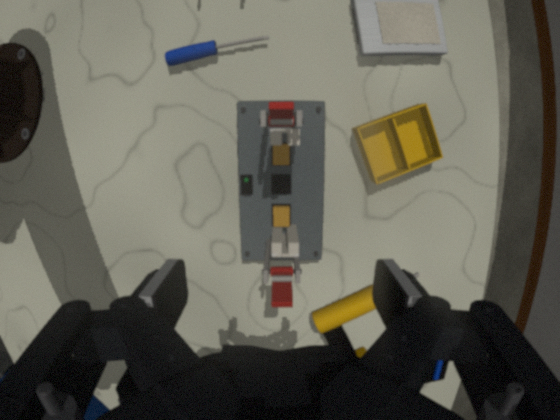

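View pics/w1b.png

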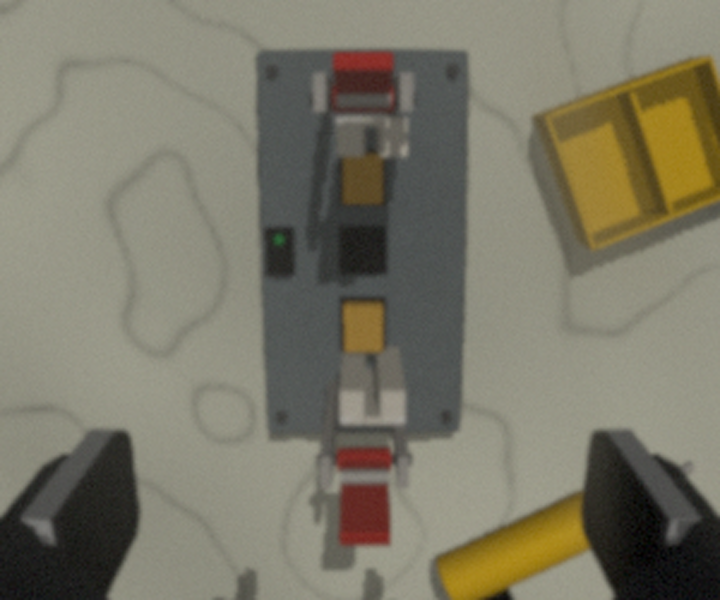

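```bash
python3 - <<'E'
from h import *
Z=np.load('/tmp/w1.npz');p=Z['p'];d=Z['d'];i=imaging.camera_info('wrist');i['rvec']=Z['rvec'];i['tvec']=Z['tvec']
vv,uu=np.mgrid[:420,:560]; W=w(i,uu.astype(float),vv.astype(float),d,True); W[d==0]=np.nan
m=(W[...,2]>.012)&(W[...,2]<.032)&(uu>225)&(uu<335)&(vv>90)&(vv<270)
q=W[m][:,:2]
r=cv2.minAreaRect((q*1000).astype(np.float32)); print('base',r)
g=(W[...,2]>.097)&(W[...,2]<.111)&(uu>225)&(uu<335)&(vv>90)&(vv<270)
for lo,hi in [(-.19,-.12),(-.31,-.27)]:
    k=g&(W[...,1]>lo)&(W[...,1]<hi); q=W[k]; print(len(q),q.min(0),q.max(0),q.mean(0)); 
E
```

```text
base ((548.5831909179688, -220.4930877685547), (248.83143615722656, 131.14804077148438), 85.88034057617188)
438 [ 0.53824803 -0.16028343  0.10137593] [ 0.57636768 -0.12075804  0.11008678] [ 0.5582454  -0.14821771  0.10440745]
426 [ 0.519383   -0.30910295  0.09734481] [ 0.56642665 -0.28253932  0.11058307] [ 0.54739101 -0.29485451  0.10400766]
```

```bash
python3 - <<'E'
from h import *
Z=np.load('/tmp/w1.npz');p=Z['p'];d=Z['d'];i=imaging.camera_info('wrist');i['rvec']=Z['rvec'];i['tvec']=Z['tvec']
C0=np.array([.5487,-.2195]);a=np.radians(-4.1);ex=np.array([np.cos(a),np.sin(a)]);ey=np.array([-np.sin(a),np.cos(a)])
for u,v in [(285,248.75),(284.6,136.25)]:
    q=ray(i,u,v,.104,True);print(q,(q[:2]-C0)@ex,(q[:2]-C0)@ey)
print(proj(i,np.c_[np.array([C0+ey*s for s in(-.073,.073)]),[.104,.104]],True))
# darkest column profile
g=cv2.cvtColor(p,cv2.COLOR_RGB2GRAY).astype(int)
for v in (132,136,140,235,240,244,248,252): print(v,g[v,266:304])
big=cv2.resize(p[105:165,255:315,::-1],None,fx=6.5,fy=6.5,interpolation=cv2.INTER_CUBIC);b2=cv2.resize(p[220:280,255:315,::-1],None,fx=6.5,fy=6.5,interpolation=cv2.INTER_CUBIC)
cv2.imwrite('pics/w1c.png',np.hstack([big,b2]))
E
```

```text
[ 0.54848226 -0.29356129  0.104     ] 0.005078008260500092 -0.07388731639061186
[ 0.55836389 -0.14838171  0.104     ] 0.004554382309099854 0.07162722334731333
[[281.14069271 248.13861921]
 [280.85077922 135.13866212]]
132 [ 61  64  73  85  99 106 103 101  99  98 100 100  99  98  95  92  87  82
  85  81  86  88  94  97 110 120 110  99  98  96  99 103 116 118 102  87
  86  84]
136 [63 65 77 86 95 97 96 98 97 99 99 98 95 95 92 83 66 59 57 57 61 72 80 91
 95 97 98 98 98 99 97 97 96 94 90 84 82 83]
140 [ 64  69  77  83  87  96  97  96  95  96  99  96  96  96  93  83  68  58
  53  58  64  70  85  97 111 124 114 100  97  97 106 116 124 124  98  87
  82  81]
235 [ 87  85  87  84  79  85  98 103 105 105 106 108 105 106 102 104 105 101
  96  85  81  88  99 103 105 103 106 105 104 107 101  96  89  82  84  85
  84  84]
240 [ 83  85  81  82  78  86  98 104 103 106 105 106 105 102 109 105 107 105
  99  89  82  86  97 106 104 106 105 107 105 108 106 102  99  89  82  80
  82  82]
244 [ 80  81  83  80  87 114 137 145 147 146 148 152 147 145 145 132 114 101
 100  89  81  90 116 139 144 146 150 148 148 147 147 144 130 106  88  79
  83  82]
248 [ 82  84  80  81  87 113 140 149 153 152 155 152 153 150 147 132 115 105
 101 101  95 100 121 142 146 152 152 152 151 153 150 147 131 106  90  83
  88  85]
252 [ 82  89  82  77  87 115 137 150 152 152 154 154 156 148 148 135 121 112
 109 111 110 112 127 141 148 151 152 152 151 154 150 147 130 105  86  83
  86  84]
```

View pics/w1c.png

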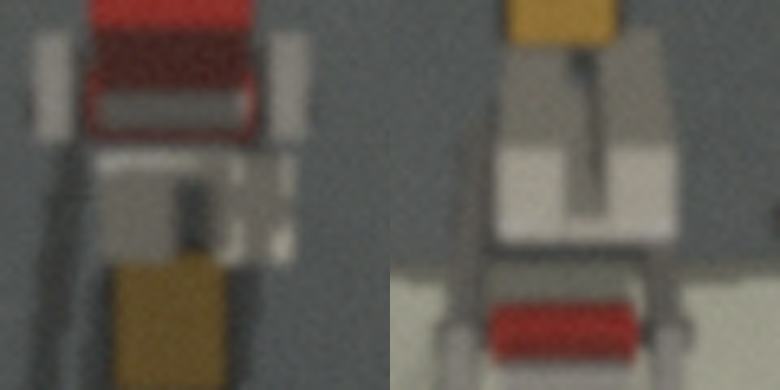

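```bash
python3 - <<'E'
from plan import *
p,R=plan([.4615,.2175,.26],-5.45,n=9,fing=55)
E
```

```text
{"angular":[0.0, 0.0, 0.002],"travel":[45.6, -13.1, 11.1],"fingers":55},
{"angular":[0.0, 0.0, 0.002],"travel":[45.6, -13.1, 11.1],"fingers":55},
{"angular":[0.0, 0.0, 0.002],"travel":[45.6, -13.2, 11.1],"fingers":55},
{"angular":[0.0, 0.0, 0.003],"travel":[45.6, -13.3, 11.1],"fingers":55},
{"angular":[0.0, 0.0, 0.002],"travel":[45.5, -13.5, 11.1],"fingers":55}, #--
{"angular":[0.0, 0.0, 0.003],"travel":[45.5, -13.6, 11.1],"fingers":55},
{"angular":[0.0, 0.0, 0.002],"travel":[45.5, -13.7, 11.1],"fingers":55},
{"angular":[0.0, 0.0, 0.003],"travel":[45.4, -13.8, 11.1],"fingers":55},
{"angular":[0.0, 0.0, 0.002],"travel":[45.4, -13.9, 11.1],"fingers":55},
end [0.4615 0.2175 0.26  ] 9
```

Emit:
send_rows:
  series:
    - {"angular": [0,0,0.002],"travel": [45.6,-13.1,11.1],"fingers": 55}
    - {"angular": [0,0,0.002],"travel": [45.6,-13.1,11.1],"fingers": 55}
    - {"angular": [0,0,0.002],"travel": [45.6,-13.2,11.1],"fingers": 55}
    - {"angular": [0,0,0.003],"travel": [45.6,-13.3,11.1],"fingers": 55}
    - {"angular": [0,0,0.002],"travel": [45.5,-13.5,11.1],"fingers": 55}

```text
t: 4.1
tcp_pos: [0.4997, 0.0329, 0.3043]
tool_rot: [[0.085, 0.996, 0.0], [0.996, -0.085, -0.0], [-0.0, 0.0, -1.0]]
force: [1.0, 0.2, 0.2]
width: 0.551
```

Emit:
send_rows:
  series:
    - {"angular": [0,0,0.003],"travel": [45.5,-13.6,11.1],"fingers": 55}
    - {"angular": [0,0,0.002],"travel": [45.5,-13.7,11.1],"fingers": 55}
    - {"angular": [0,0,0.003],"travel": [45.4,-13.8,11.1],"fingers": 55}
    - {"angular": [0,0,0.002],"travel": [45.4,-13.9,11.1],"fingers": 55}
    - {"angular": [0,0,0],"travel": [0,0,0],"fingers": 55}

```text
t: 4.72
tcp_pos: [0.4605, 0.2196, 0.2593]
tool_rot: [[0.091, 0.996, -0.001], [0.996, -0.091, -0.0], [-0.0, -0.001, -1.0]]
force: [-0.1, 0.3, 0.4]
width: 0.546
```

```bash
python3 - <<'E'
from plan import *; from h import *
st()
p,d,i=snap('wrist','w2.png'); np.savez('/tmp/w2.npz',p=p,d=d,rvec=i['rvec'],tvec=i['tvec'])
st()
vv,uu=np.mgrid[:420,:560]; W=w(i,uu.astype(float),vv.astype(float),d,True); W[d==0]=np.nan
hsv=cv2.cvtColor(p,cv2.COLOR_RGB2HSV)
o=(hsv[...,0]>5)&(hsv[...,0]<18)&(hsv[...,1]>150)&(W[...,2]>.137)&(W[...,2]<.15)&(abs(W[...,0]-.4615)<.03)
q=W[o];print('tab',len(q),q.min(0),q.max(0),q.mean(0))
m=(W[...,2]>.097)&(W[...,2]<.107)&(abs(W[...,0]-.4615)<.02)
q=W[m][:,:2];r=cv2.minAreaRect((q*1000).astype(np.float32)); print('edge',len(q),r)
c=q.mean(0);u,s,vt=np.linalg.svd(q-c);print('yaw',np.degrees(np.arctan(-vt[0,0]/vt[0,1])),c)
E
```

```text
4.72 tcp [0.4605 0.2196 0.2593] F [-0.12  0.28  0.37] T [ 0.   -0.02 -0.01] w 0.546 yaw -5.21 tilt [-0.0013 -0.0003]
4.78 tcp [0.4611 0.2185 0.2598] F [-0.66 -0.78  1.04] T [-0.01 -0.    0.02] w 0.553 yaw -5.26 tilt [-0.0005 -0.0004]
tab 521 [0.4541396  0.20154669 0.13802896] [0.46954127 0.22774241 0.14510968] [0.46187813 0.21515818 0.14266397]
edge 594 ((461.97430419921875, 214.19813537597656), (150.4359893798828, 12.025214195251465), 86.98031616210938)
yaw -5.707802962704128 [0.462033 0.218525]
```

View pics/w2.png

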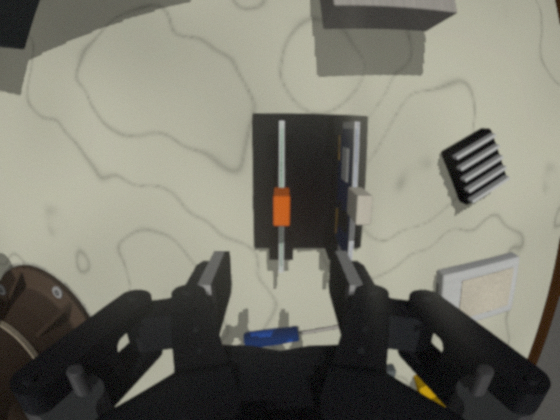

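Emit:
send_rows:
  series:
    - {"angular": [0,0,0],"travel": [-2,0.5,30],"fingers": 55}
    - {"angular": [0,0,0],"travel": [0,0,40],"fingers": 55}
    - {"angular": [0,0,0],"travel": [0,0,40],"fingers": 55}
    - {"angular": [0,0,0],"travel": [0,0,30],"fingers": 55}
    - {"angular": [0,0,0],"travel": [0,0,12],"fingers": 55}

```text
t: 5.4
tcp_pos: [0.4619, 0.2147, 0.1071]
tool_rot: [[0.095, 0.996, -0.001], [0.996, -0.095, -0.001], [-0.001, -0.001, -1.0]]
force: [-1.0, -0.3, -0.1]
width: 0.549
```

Emit:
send_rows:
  newtons: 40
  series:
    - {"angular": [0,0,0],"travel": [0,0,0],"fingers": 55}
    - {"angular": [0,0,0],"travel": [0,0,0],"fingers": 0}
    - {"angular": [0,0,0],"travel": [0,0,0],"fingers": 0}
    - {"angular": [0,0,0],"travel": [0,0,0],"fingers": 0}
    - {"angular": [0,0,0],"travel": [0,0,0],"fingers": 0}

```text
t: 6.02
tcp_pos: [0.4619, 0.2162, 0.1092]
tool_rot: [[0.093, 0.996, 0.001], [0.996, -0.093, 0.0], [0.0, 0.001, -1.0]]
force: [-2.7, -1.1, 6.4]
width: 0.161
```

```bash
python3 - <<'E'
from plan import *; from h import *
st()
p,d,i=snap('wrist','w3.png'); st()
E
```

```text
6.03 tcp [0.4619 0.2162 0.1092] F [-2.65 -1.12  6.42] T [-0.1   0.39 -0.09] w 0.161 yaw -5.32 tilt [0.0012 0.0003]
6.08 tcp [0.4618 0.2162 0.1092] F [-1.7  -0.55  6.1 ] T [-0.09  0.48 -0.04] w 0.159 yaw -5.32 tilt [0.0013 0.0003]
```

View pics/w3.png

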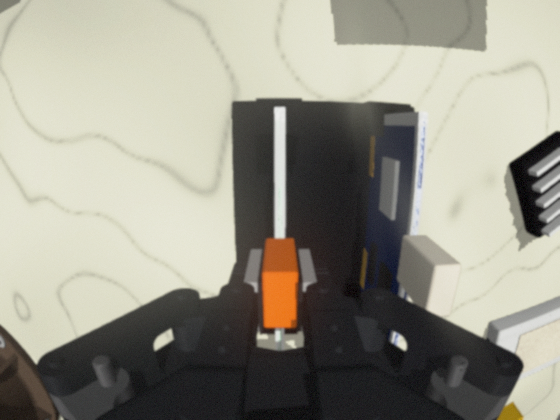

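Emit:
send_rows:
  series:
    - {"angular": [0,0,0],"travel": [0,0,-10],"fingers": 0}
    - {"angular": [0,0,0],"travel": [0,0,-20],"fingers": 0}
    - {"angular": [0,0,0],"travel": [0,0,-25],"fingers": 0}
    - {"angular": [0,0,0],"travel": [0,0,-30],"fingers": 0}
    - {"angular": [0,0,0],"travel": [0,0,-35],"fingers": 0}

```text
t: 6.7
tcp_pos: [0.4613, 0.2161, 0.2295]
tool_rot: [[0.093, 0.996, -0.0], [0.996, -0.093, -0.0], [-0.0, -0.0, -1.0]]
force: [0.7, 1.3, -4.0]
width: 0.161
```

Emit:
send_rows:
  series:
    - {"angular": [0,0,0],"travel": [0,0,-35],"fingers": 0}
    - {"angular": [0,0,0],"travel": [0,0,-35],"fingers": 0}
    - {"angular": [0,0,0],"travel": [0,0,-20],"fingers": 0}
    - {"angular": [0,0,0],"travel": [0,0,-10],"fingers": 0}
    - {"angular": [0,0,0],"travel": [0,0,0],"fingers": 0}

```text
t: 7.32
tcp_pos: [0.4616, 0.2161, 0.3284]
tool_rot: [[0.093, 0.996, 0.001], [0.996, -0.093, 0.0], [0.0, 0.001, -1.0]]
force: [-0.0, 0.2, -2.9]
width: 0.16
```

```bash
python3 - <<'E'
from plan import *; from h import *
st()
p,d,i=snap('wrist','w4.png'); st()
p2,R=plan([.5534,-.2205,.335],-4.0,n=11,fing=0)
E
```

```text
7.33 tcp [0.4616 0.2161 0.3284] F [-0.02  0.22 -2.93] T [-0.07 -0.01 -0.02] w 0.16 yaw -5.33 tilt [0.0007 0.0001]
7.38 tcp [0.4614 0.216  0.3277] F [-0.26 -0.38 -3.33] T [-0.01  0.05 -0.01] w 0.155 yaw -5.33 tilt [-0.0005 -0.0003]
{"angular":[0.0, 0.0, -0.002],"travel":[-38.7, 12.0, -0.7],"fingers":0},
{"angular":[0.0, 0.0, -0.002],"travel":[-38.8, 11.9, -0.7],"fingers":0},
{"angular":[0.0, 0.0, -0.002],"travel":[-38.8, 11.9, -0.7],"fingers":0},
{"angular":[0.0, 0.0, -0.002],"travel":[-38.8, 11.8, -0.6],"fingers":0},
{"angular":[0.0, 0.0, -0.002],"travel":[-38.8, 11.7, -0.7],"fingers":0}, #--
{"angular":[0.0, 0.0, -0.002],"travel":[-38.9, 11.6, -0.6],"fingers":0},
{"angular":[0.0, 0.0, -0.002],"travel":[-38.9, 11.5, -0.7],"fingers":0},
{"angular":[0.0, 0.0, -0.002],"travel":[-38.9, 11.5, -0.6],"fingers":0},
{"angular":[0.0, 0.0, -0.002],"travel":[-38.9, 11.4, -0.7],"fingers":0},
{"angular":[0.0, 0.0, -0.003],"travel":[-38.9, 11.3, -0.6],"fingers":0}, #--
{"angular":[-0.001, 0.0, -0.002],"travel":[-39.0, 11.2, -0.7],"fingers":0},
end [ 0.5534 -0.2205  0.335 ] 11
```

View pics/w4.png

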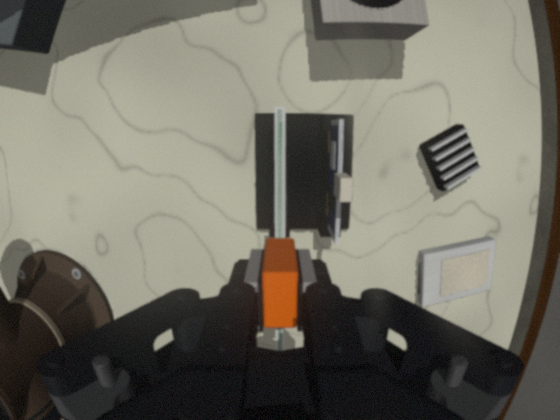

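Emit:
send_rows:
  series:
    - {"angular": [0,0,-0.002],"travel": [-20,6.2,-0.7],"fingers": 0}
    - {"angular": [0,0,-0.002],"travel": [-38.8,11.9,-0.7],"fingers": 0}
    - {"angular": [0,0,-0.002],"travel": [-38.8,11.9,-0.7],"fingers": 0}
    - {"angular": [0,0,-0.002],"travel": [-38.8,11.8,-0.7],"fingers": 0}
    - {"angular": [0,0,-0.002],"travel": [-38.8,11.7,-0.7],"fingers": 0}

```text
t: 8.0
tcp_pos: [0.4993, 0.0356, 0.3305]
tool_rot: [[0.083, 0.997, -0.002], [0.997, -0.083, 0.0], [-0.0, -0.002, -1.0]]
force: [0.5, 0.5, -3.2]
width: 0.158
```

Emit:
send_rows:
  series:
    - {"angular": [0,0,-0.002],"travel": [-38.9,11.6,-0.7],"fingers": 0}
    - {"angular": [0,0,-0.002],"travel": [-38.9,11.5,-0.7],"fingers": 0}
    - {"angular": [0,0,-0.002],"travel": [-38.9,11.5,-0.7],"fingers": 0}
    - {"angular": [0,0,-0.002],"travel": [-38.9,11.4,-0.7],"fingers": 0}
    - {"angular": [0,0,-0.003],"travel": [-38.9,11.3,-0.7],"fingers": 0}

```text
t: 8.62
tcp_pos: [0.5412, -0.1628, 0.3339]
tool_rot: [[0.072, 0.997, -0.002], [0.997, -0.072, 0.001], [0.001, -0.002, -1.0]]
force: [0.7, 0.4, -3.0]
width: 0.157
```

```bash
python3 - <<'E'
from plan import *
st()
p2,R=plan([.5534,-.2205,.335],-4.0,n=3,fing=0)
E
```

```text
8.62 tcp [ 0.5412 -0.1628  0.3339] F [ 0.68  0.4  -3.03] T [ 0.02  0.   -0.01] w 0.157 yaw -4.13 tilt [-0.0018  0.0008]
{"angular":[-0.001, 0.0, -0.001],"travel":[-18.9, 5.4, -0.4],"fingers":0},
{"angular":[0.0, 0.0, -0.001],"travel":[-18.9, 5.5, -0.4],"fingers":0},
{"angular":[-0.001, -0.001, 0.0],"travel":[-18.9, 5.4, -0.4],"fingers":0},
end [ 0.5534 -0.2205  0.335 ] 3
```

Emit:
send_rows:
  series:
    - {"angular": [0,0,-0.001],"travel": [-25,7.3,-0.4],"fingers": 0}
    - {"angular": [0,0,-0.001],"travel": [-20,5.8,-0.4],"fingers": 0}
    - {"angular": [0,0,0],"travel": [-11.7,3.3,-0.4],"fingers": 0}
    - {"angular": [0,0,0],"travel": [0,0,0],"fingers": 0}
    - {"angular": [0,0,0],"travel": [0,0,0],"fingers": 0}

```text
t: 9.25
tcp_pos: [0.5535, -0.2185, 0.3363]
tool_rot: [[0.069, 0.998, -0.0], [0.998, -0.069, 0.0], [0.0, -0.0, -1.0]]
force: [0.2, 0.1, -2.8]
width: 0.157
```

```bash
python3 - <<'E'
from plan import *; from h import *
st()
p,d,i=snap('wrist','w5.png'); st(); np.savez('/tmp/w5.npz',p=p,d=d,rvec=i['rvec'],tvec=i['tvec'])
s=readout.read_state()
vv,uu=np.mgrid[:420,:560]; W=w(i,uu.astype(float),vv.astype(float),d,True); W[d==0]=np.nan
T=(W-s['tcp_pos'])@s['tool_rot']
m=(T[...,2]>-.002)&(T[...,2]<.016)&(abs(T[...,1])<.02)&(T[...,0]>.016)
q=T[m];print(len(q),q.min(0),q.max(0),q.mean(0))
r=cv2.fitLine(q[:,:2].astype(np.float32),cv2.DIST_L2,0,.01,.01).ravel();print(r, 'ang',np.degrees(np.arctan(r[1]/r[0])),'y at x=0',r[3]-r[2]*r[1]/r[0])
cv2.imwrite('pics/w5b.png',cv2.resize(p[60:310,150:410,::-1],None,fx=2.4,fy=2.4,interpolation=cv2.INTER_CUBIC))
E
```

```text
9.25 tcp [ 0.5535 -0.2185  0.3363] F [ 0.21  0.08 -2.76] T [ 0.05 -0.03  0.03] w 0.157 yaw -3.98 tilt [-0.0001  0.0002]
9.3 tcp [ 0.5536 -0.2184  0.3364] F [ 0.88 -0.14 -2.65] T [-0.03 -0.02  0.08] w 0.156 yaw -3.97 tilt [0.0001 0.    ]
1326 [ 0.01606578 -0.00251096  0.00455149] [0.0743379  0.00261754 0.00948257] [ 4.67894268e-02 -3.16622709e-05  6.93333808e-03]
[ 9.9999976e-01 -6.7477138e-04  4.6789426e-02 -3.1662272e-05] ang -0.038661554 y at x=0 -9.009818e-08
```

View pics/w5b.png

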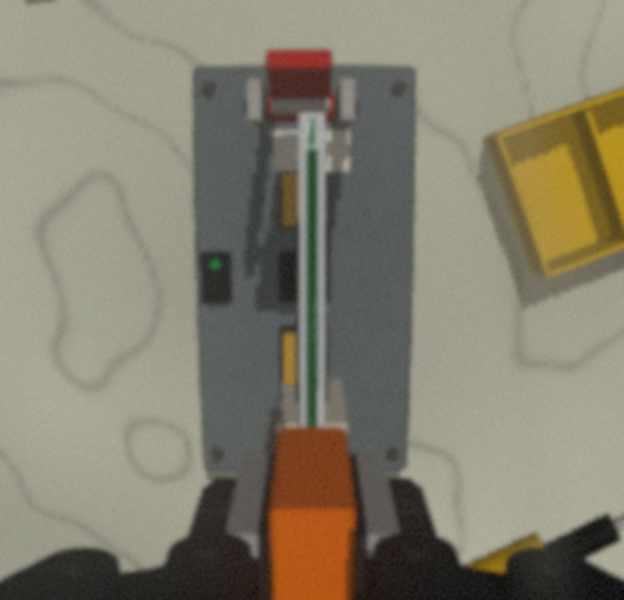

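Emit:
send_rows:
  series:
    - {"angular": [0,0,0],"travel": [-1.4,0,15],"fingers": 0}
    - {"angular": [0,0,0],"travel": [0,0,30],"fingers": 0}
    - {"angular": [0,0,0],"travel": [0,0,35],"fingers": 0}
    - {"angular": [0,0,0],"travel": [0,0,30],"fingers": 0}
    - {"angular": [0,0,0],"travel": [0,0,10],"fingers": 0}

```text
t: 9.93
tcp_pos: [0.5528, -0.22, 0.2141]
tool_rot: [[0.07, 0.998, -0.003], [0.998, -0.07, 0.001], [0.001, -0.003, -1.0]]
force: [0.3, 0.8, -1.8]
width: 0.156
```

```bash
python3 - <<'E'
from plan import *; from h import *
st()
p,d,i=snap('wrist','w6.png'); st()
p2,d2,i2=snap('top','t6.png')
p3,d3,i3=snap('scene','s6.png')
a=cv2.resize(p[100:220,220:340,::-1],(500,500),interpolation=cv2.INTER_CUBIC)
b=cv2.resize(p3[160:240,170:270,::-1],(625,500),interpolation=cv2.INTER_CUBIC)[:,:300*2][:,:]
cv2.imwrite('pics/c6.png',cv2.resize(np.hstack([a,b]),(800,364)))
E
```

```text
9.93 tcp [ 0.5528 -0.22    0.2141] F [ 0.28  0.81 -1.79] T [-0.01 -0.04  0.  ] w 0.156 yaw -3.99 tilt [-0.0029  0.0015]
9.97 tcp [ 0.5529 -0.2201  0.214 ] F [ 0.12  0.82 -3.77] T [0.06 0.06 0.01] w 0.156 yaw -3.99 tilt [-0.0028  0.0014]
```

View pics/c6.png

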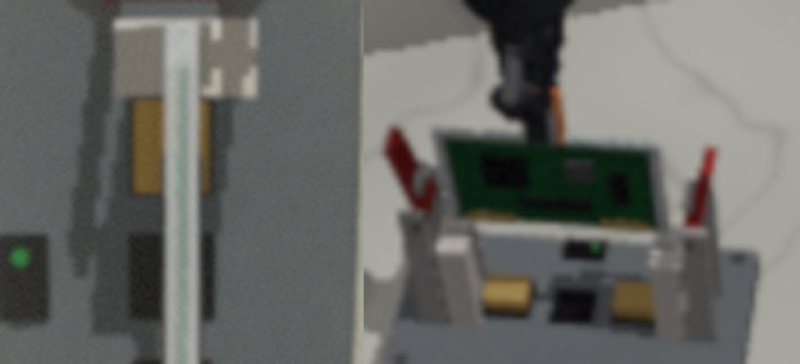

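Emit:
send_rows:
  series:
    - {"angular": [-0.002,0,0],"travel": [0,0.7,2],"fingers": 0}
    - {"angular": [0,0,0],"travel": [0,0,4],"fingers": 0}
    - {"angular": [0,0,0],"travel": [0,0,4],"fingers": 0}
    - {"angular": [0,0,0],"travel": [0,0,3],"fingers": 0}
    - {"angular": [0,0,0],"travel": [0,0,3],"fingers": 0}

```text
t: 10.7
tcp_pos: [0.5542, -0.2207, 0.2001]
tool_rot: [[0.07, 0.998, 0.002], [0.998, -0.07, -0.0], [-0.0, 0.002, -1.0]]
force: [-0.5, 0.3, -2.6]
width: 0.16
```

```bash
python3 - <<'E'
from plan import *; from h import *
st()
E
```

```text
10.7 tcp [ 0.5542 -0.2207  0.2001] F [-0.5   0.34 -2.6 ] T [-0.06  0.02 -0.03] w 0.16 yaw -4.01 tilt [ 0.002  -0.0002]
```

Emit:
send_rows:
  series:
    - {"angular": [0,0,0],"travel": [0,0,2],"fingers": 0}
    - {"angular": [0,0,0],"travel": [0,0,2],"fingers": 0}
    - {"angular": [0,0,0],"travel": [0,0,2],"fingers": 0}
    - {"angular": [0,0,0],"travel": [0,0,1],"fingers": 0}
    - {"angular": [0,0,0],"travel": [0,0,0],"fingers": 0}

```text
t: 11.32
tcp_pos: [0.5542, -0.2207, 0.1932]
tool_rot: [[0.07, 0.998, 0.002], [0.998, -0.07, -0.0], [-0.0, 0.002, -1.0]]
force: [-0.2, -0.0, -3.5]
width: 0.159
```

```bash
python3 - <<'E'
from plan import *; from h import *
st()
p,d,i=snap('wrist','w7.png'); st()
p3,d3,i3=snap('scene','s7.png')
a=cv2.resize(p[100:220,220:340,::-1],(500,500),interpolation=cv2.INTER_CUBIC)
b=cv2.resize(p3[160:240,170:270,::-1],(625,500),interpolation=cv2.INTER_CUBIC)[:,:300*2][:,:]
cv2.imwrite('pics/c7.png',cv2.resize(np.hstack([a,b]),(800,364)))
E
```

```text
11.32 tcp [ 0.5542 -0.2207  0.1932] F [-0.21 -0.   -3.49] T [-0.02  0.1   0.05] w 0.159 yaw -4.01 tilt [ 0.0019 -0.0001]
11.38 tcp [ 0.5542 -0.2207  0.1933] F [-1.16 -0.02 -2.94] T [0.01 0.14 0.03] w 0.157 yaw -4.01 tilt [ 0.0019 -0.0002]
```

View pics/c7.png

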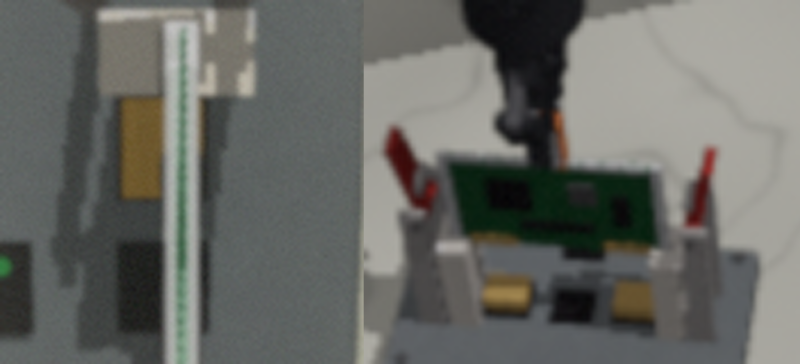

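Emit:
send_rows:
  series:
    - {"angular": [0.002,0,0],"travel": [0,-0.4,2],"fingers": 0}
    - {"angular": [0,0,0],"travel": [0,0,4],"fingers": 0}
    - {"angular": [0,0,0],"travel": [0,0,4],"fingers": 0}
    - {"angular": [0,0,0],"travel": [0,0,4],"fingers": 0}
    - {"angular": [0,0,0],"travel": [0,0,0],"fingers": 0}

```text
t: 12.05
tcp_pos: [0.5537, -0.2206, 0.1789]
tool_rot: [[0.07, 0.998, -0.001], [0.998, -0.07, 0.0], [0.0, -0.001, -1.0]]
force: [-0.6, -0.0, -2.8]
width: 0.156
```

```bash
python3 - <<'E'
from plan import *; from h import *
st()
E
```

```text
12.05 tcp [ 0.5537 -0.2206  0.1789] F [-0.62 -0.   -2.76] T [-0.02  0.03 -0.05] w 0.156 yaw -4.01 tilt [-0.0006  0.0002]
```

Emit:
send_rows:
  series:
    - {"angular": [0,0,0],"travel": [0,0,6],"fingers": 0}
    - {"angular": [0,0,0],"travel": [0,0,7],"fingers": 0}
    - {"angular": [0,0,0],"travel": [0,0,7],"fingers": 0}
    - {"angular": [0,0,0],"travel": [0,0,6],"fingers": 0}
    - {"angular": [0,0,0],"travel": [0,0,4],"fingers": 0}

```text
t: 12.68
tcp_pos: [0.5538, -0.2207, 0.1488]
tool_rot: [[0.07, 0.998, -0.0], [0.998, -0.07, 0.0], [0.0, -0.0, -1.0]]
force: [-0.1, 0.1, -2.8]
width: 0.154
```

```bash
python3 - <<'E'
from plan import *; from h import *
st()
p,d,i=snap('wrist','w8.png'); st()
p3,d3,i3=snap('scene','s8.png')
a=cv2.resize(p[90:210,220:340,::-1],(500,500),interpolation=cv2.INTER_CUBIC)
b=cv2.resize(p3[160:240,170:270,::-1],(625,500),interpolation=cv2.INTER_CUBIC)[:,:300*2][:,:]
cv2.imwrite('pics/c8.png',cv2.resize(np.hstack([a,b]),(800,364)))
E
```

```text
12.68 tcp [ 0.5538 -0.2207  0.1488] F [-0.12  0.13 -2.78] T [-0.01  0.   -0.  ] w 0.154 yaw -4.01 tilt [-0.0003  0.0001]
12.72 tcp [ 0.5537 -0.2206  0.1484] F [ 0.02  0.17 -3.3 ] T [ 0.01  0.02 -0.  ] w 0.157 yaw -4.01 tilt [-0.0008  0.0003]
```

View pics/c8.png

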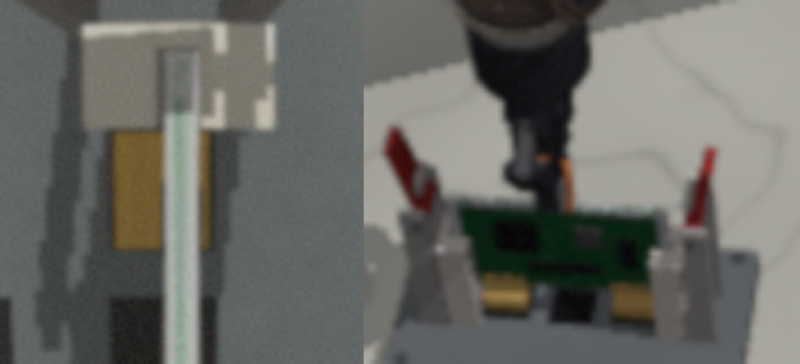

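Emit:
send_rows:
  series:
    - {"angular": [0,0,0],"travel": [0,0,3],"fingers": 0}
    - {"angular": [0,0,0],"travel": [0,0,2],"fingers": 0}
    - {"angular": [0,0,0],"travel": [0,0,2],"fingers": 0}
    - {"angular": [0,0,0],"travel": [0,0,1],"fingers": 0}
    - {"angular": [0,0,0],"travel": [0,0,0],"fingers": 0}

```text
t: 13.4
tcp_pos: [0.5538, -0.2207, 0.1412]
tool_rot: [[0.07, 0.998, -0.0], [0.998, -0.07, -0.0], [-0.0, -0.0, -1.0]]
force: [0.4, -0.3, -1.7]
width: 0.156
```

Emit:
send_rows:
  series:
    - {"angular": [0,0,0],"travel": [0,0,0.5],"fingers": 0}
    - {"angular": [0,0,0],"travel": [0,0,0.5],"fingers": 0}
    - {"angular": [0,0,0],"travel": [0,0,0.5],"fingers": 0}
    - {"angular": [0,0,0],"travel": [0,0,0],"fingers": 0}
    - {"angular": [0,0,0],"travel": [0,0,0],"fingers": 0}

```text
t: 14.02
tcp_pos: [0.5539, -0.2207, 0.1398]
tool_rot: [[0.07, 0.998, 0.0], [0.998, -0.07, -0.0], [-0.0, 0.0, -1.0]]
force: [-0.5, 0.5, -3.2]
width: 0.155
```

Emit:
send_rows:
  series:
    - {"angular": [0,0,0],"travel": [0,0,0.5],"fingers": 0}
    - {"angular": [0,0,0],"travel": [0,0,0.5],"fingers": 0}
    - {"angular": [0,0,0],"travel": [0,0,0.5],"fingers": 0}
    - {"angular": [0,0,0],"travel": [0,0,0],"fingers": 0}
    - {"angular": [0,0,0],"travel": [0,0,0],"fingers": 0}

```text
t: 14.65
tcp_pos: [0.5538, -0.2207, 0.1383]
tool_rot: [[0.07, 0.998, -0.0], [0.998, -0.07, -0.0], [-0.0, 0.0, -1.0]]
force: [0.2, 0.3, -1.9]
width: 0.155
```

```bash
python3 - <<'E'
from plan import *; from h import *
for k in range(4): st(); imaging.read_camera('top')
E
```

```text
14.65 tcp [ 0.5538 -0.2207  0.1383] F [ 0.23  0.25 -1.91] T [-0.01 -0.09 -0.03] w 0.155 yaw -4.01 tilt [-0.     -0.0001]
14.7 tcp [ 0.5539 -0.2207  0.1383] F [-0.45 -0.25 -3.32] T [ 0.01 -0.02 -0.01] w 0.159 yaw -4.01 tilt [ 0.0001 -0.0001]
14.75 tcp [ 0.5539 -0.2207  0.1383] F [ 0.17  1.09 -2.6 ] T [ 0.02 -0.02  0.01] w 0.159 yaw -4.01 tilt [ 0.     -0.0001]
14.8 tcp [ 0.5539 -0.2207  0.1383] F [ 0.22 -0.26 -2.92] T [-0.04 -0.07  0.03] w 0.157 yaw -4.01 tilt [ 0.0001 -0.0001]
```

Emit:
send_rows:
  series:
    - {"angular": [0,0,0],"travel": [0,0,0.5],"fingers": 0}
    - {"angular": [0,0,0],"travel": [0,0,0.5],"fingers": 0}
    - {"angular": [0,0,0],"travel": [0,0,0],"fingers": 0}
    - {"angular": [0,0,0],"travel": [0,0,0],"fingers": 0}
    - {"angular": [0,0,0],"travel": [0,0,0],"fingers": 0}

```text
t: 15.48
tcp_pos: [0.5539, -0.2207, 0.1373]
tool_rot: [[0.07, 0.998, 0.0], [0.998, -0.07, -0.0], [-0.0, 0.0, -1.0]]
force: [0.2, 0.2, -1.8]
width: 0.16
```

```bash
python3 - <<'E'
from plan import *; from h import *
for k in range(3): st(); imaging.read_camera('top')
E
```

```text
15.47 tcp [ 0.5539 -0.2207  0.1373] F [ 0.22  0.19 -1.83] T [ 0.02 -0.   -0.01] w 0.16 yaw -4.01 tilt [ 0.0001 -0.0002]
15.53 tcp [ 0.5539 -0.2207  0.1374] F [ 0.2   0.32 -0.74] T [0.04 0.03 0.03] w 0.155 yaw -4.01 tilt [ 0.0002 -0.0002]
15.57 tcp [ 0.5539 -0.2207  0.1374] F [-0.63  0.71 -0.4 ] T [ 0.01 -0.03 -0.04] w 0.156 yaw -4.01 tilt [ 0.0002 -0.0001]
```

Emit:
send_rows:
  series:
    - {"angular": [0,0,0],"travel": [0,0,0.5],"fingers": 0}
    - {"angular": [0,0,0],"travel": [0,0,0.5],"fingers": 0}
    - {"angular": [0,0,0],"travel": [0,0,0],"fingers": 0}
    - {"angular": [0,0,0],"travel": [0,0,0],"fingers": 0}
    - {"angular": [0,0,0],"travel": [0,0,0],"fingers": 0}

```text
t: 16.25
tcp_pos: [0.5539, -0.2207, 0.1364]
tool_rot: [[0.07, 0.998, 0.0], [0.998, -0.07, -0.0], [-0.0, 0.0, -1.0]]
force: [-0.9, -0.0, 0.4]
width: 0.157
```

```bash
python3 - <<'E'
from plan import *; from h import *
for k in range(3): st(); imaging.read_camera('top')
E
```

```text
16.25 tcp [ 0.5539 -0.2207  0.1364] F [-0.93 -0.02  0.44] T [0.06 0.06 0.03] w 0.157 yaw -4.01 tilt [ 0.0002 -0.0002]
16.3 tcp [ 0.5539 -0.2207  0.1363] F [-0.45 -0.8   1.21] T [-0.03 -0.01 -0.03] w 0.156 yaw -4.01 tilt [ 0.0001 -0.0002]
16.35 tcp [ 0.5539 -0.2207  0.1363] F [-0.19 -0.21  0.71] T [ 0.05  0.04 -0.01] w 0.16 yaw -4.01 tilt [ 0.0002 -0.0002]
```

Emit:
send_rows:
  series:
    - {"angular": [0,0,0],"travel": [0,0,-0.3],"fingers": 0}
    - {"angular": [0,0,0],"travel": [0,0,0],"fingers": 17}
    - {"angular": [0,0,0],"travel": [0,0,0],"fingers": 20}
    - {"angular": [0,0,0],"travel": [0,0,0],"fingers": 35}
    - {"angular": [0,0,0],"travel": [0,0,0],"fingers": 45}

```text
t: 17.02
tcp_pos: [0.5539, -0.2207, 0.1366]
tool_rot: [[0.07, 0.998, -0.0], [0.998, -0.07, -0.0], [-0.0, -0.0, -1.0]]
force: [-0.4, -0.4, 0.1]
width: 0.45
```

```bash
python3 - <<'E'
from plan import *; from h import *
st()
p,d,i=snap('wrist','w9.png'); st()
E
```

```text
17.02 tcp [ 0.5539 -0.2207  0.1366] F [-0.35 -0.36  0.07] T [-0.08  0.07 -0.01] w 0.45 yaw -4.01 tilt [-0.     -0.0001]
17.07 tcp [ 0.5538 -0.2207  0.1366] F [ 0.66 -0.09 -0.41] T [ 0.04 -0.   -0.03] w 0.444 yaw -4.01 tilt [-0.0001 -0.0001]
```

View pics/w9.png

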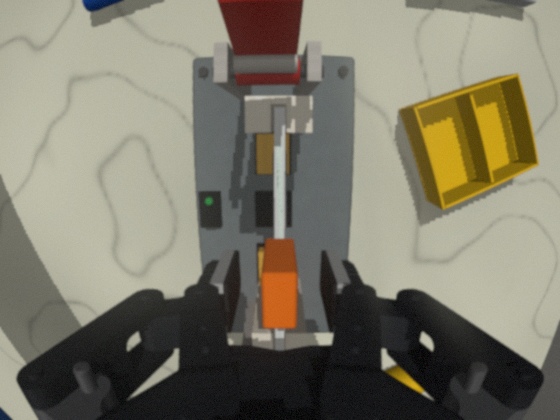

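Emit:
send_rows:
  series:
    - {"angular": [0,0,0],"travel": [0,0,-10],"fingers": 45}
    - {"angular": [0,0,0],"travel": [0,0,-30],"fingers": 45}
    - {"angular": [0,0,0],"travel": [0,0,-40],"fingers": 45}
    - {"angular": [0,0,0],"travel": [0,0,-35],"fingers": 20}
    - {"angular": [0,0,0],"travel": [0,0,0],"fingers": 0}

```text
t: 17.7
tcp_pos: [0.5546, -0.221, 0.2549]
tool_rot: [[0.07, 0.998, 0.005], [0.998, -0.07, -0.003], [-0.002, 0.005, -1.0]]
force: [-0.1, 0.1, -0.9]
width: 0.028
```

```bash
python3 - <<'E'
from plan import *; from h import *
st()
p,d,i=snap('wrist','w10.png'); st()
vv,uu=np.mgrid[:420,:560]; W=w(i,uu.astype(float),vv.astype(float),d,True); W[d==0]=np.nan
hsv=cv2.cvtColor(p,cv2.COLOR_RGB2HSV)
C0=np.array([.5488,-.2205]);a=np.radians(-4.0);ex=np.array([np.cos(a),np.sin(a)]);ey=np.array([-np.sin(a),np.cos(a)])
Y=(W[...,:2]-C0)@ey; X=(W[...,:2]-C0)@ex
red=((hsv[...,0]<6)|(hsv[...,0]>172))&(hsv[...,1]>120)&(abs(X)<.03)&(Y>.07)&(Y<.14)
f=lambda m:print(m.sum(),'X',np.nanpercentile(X[m],[2,50,98]).round(4),'Y',np.nanpercentile(Y[m],[2,50,98]).round(4),'Z',np.nanpercentile(W[m][:,2],[2,50,98]).round(4))
f(red)
m=(W[...,2]>.12)&(W[...,2]<.14)&(abs(X)<.02)&(abs(Y)<.08)&(Y>.02);f(m)
# top-edge height of card from depth
E
```

```text
17.7 tcp [ 0.5546 -0.221   0.2549] F [-0.14  0.1  -0.91] T [-0.    0.01  0.03] w 0.028 yaw -4.01 tilt [ 0.0048 -0.0027]
17.75 tcp [ 0.554  -0.2207  0.253 ] F [-0.6  -0.22 -0.6 ] T [ 0.01  0.02 -0.03] w 0.001 yaw -4.01 tilt [ 0.0023 -0.0013]
884 X [-0.0118 -0.0005  0.0112] Y [0.0866 0.1008 0.1085] Z [0.1318 0.1844 0.1903]
393 X [0.0018 0.0035 0.006 ] Y [0.0215 0.0474 0.0737] Z [0.1268 0.1281 0.1296]
```

View pics/w10.png

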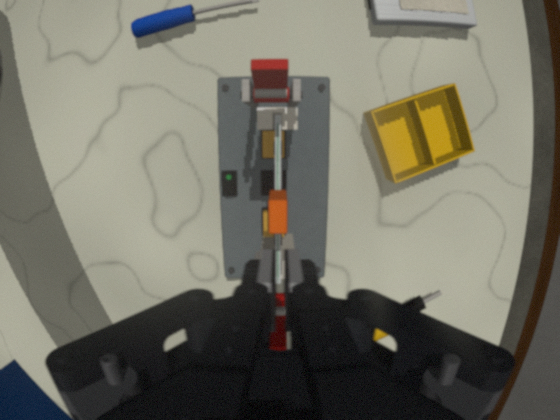

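Emit:
send_rows:
  series:
    - {"angular": [0,0,0],"travel": [30,-2,0],"fingers": 0}
    - {"angular": [0,0,0],"travel": [45,-3,0],"fingers": 0}
    - {"angular": [0,0,0],"travel": [40,0,0],"fingers": 0}
    - {"angular": [0,0,0],"travel": [15,0,10],"fingers": 0}
    - {"angular": [0,0,0],"travel": [0,0,25],"fingers": 0}

```text
t: 18.38
tcp_pos: [0.5581, -0.0899, 0.216]
tool_rot: [[0.068, 0.998, 0.001], [0.998, -0.068, -0.0], [-0.0, 0.001, -1.0]]
force: [0.9, -0.3, -0.3]
width: 0.002
```

Emit:
send_rows:
  series:
    - {"angular": [0,0,0],"travel": [0,0,25],"fingers": 0}
    - {"angular": [0,0,0],"travel": [0,0,16],"fingers": 0}
    - {"angular": [0,0,0],"travel": [0,0,0],"fingers": 0}
    - {"angular": [0,0,0],"travel": [0,0,0],"fingers": 0}
    - {"angular": [0,0,0],"travel": [0,0,0],"fingers": 0}

```text
t: 19.0
tcp_pos: [0.5583, -0.0908, 0.1764]
tool_rot: [[0.07, 0.998, 0.001], [0.998, -0.07, -0.0], [-0.0, 0.001, -1.0]]
force: [0.6, -0.3, 0.6]
width: -0.003
```

```bash
cat > lev.py <<'E'
from plan import *
C0=np.array([.5488,-.2205]);a=np.radians(-4.0);ex=np.array([np.cos(a),np.sin(a)]);ey=np.array([-np.sin(a),np.cos(a)])
def tst():
    s=readout.read_state(); d=s['tcp_pos'][:2]-C0; print('tester X %.4f Y %.4f z %.4f'%(d@ex,d@ey,s['tcp_pos'][2])); st()
def arc(sign,ths,r=.050,h=.011):
    o=None
    for th in ths:
        y=.092-r*np.sin(th)+.004*np.cos(th)+h; z=.130+r*np.cos(th)+.004*np.sin(th)
        if o is None:
            s=readout.read_state(); o=(sign*((s['tcp_pos'][:2]-C0)@ey),s['tcp_pos'][2])
        print('th %.2f Y %.4f z %.4f  dx(tool) %.1f dz(tool) %.1f'%(th,sign*y,z,sign*(y-o[0])*1000,-(z-o[1])*1000)); o=(y,z)
E
python3 - <<'E'
from lev import *; from h import *
tst()
arc(1,[-.2,-.1,0,.1,.2,.3,.4,.5,.6,.7,.8,.9,1.0,1.1,1.2,1.3,1.4,1.5,1.57])
p3,d3,i3=snap('scene','s11.png')
cv2.imwrite('pics/c11.png',cv2.resize(p3[140:250,150:290,::-1],(763,600),interpolation=cv2.INTER_CUBIC))
E
```

```text
tester X 0.0004 Y 0.1300 z 0.1764
19.0 tcp [ 0.5583 -0.0908  0.1764] F [ 0.57 -0.29  0.62] T [-0.02 -0.02 -0.04] w -0.003 yaw -4.02 tilt [ 0.0013 -0.0005]
th -0.20 Y 0.1169 z 0.1782  dx(tool) -13.2 dz(tool) -1.8
th -0.10 Y 0.1120 z 0.1794  dx(tool) -4.9 dz(tool) -1.1
th 0.00 Y 0.1070 z 0.1800  dx(tool) -5.0 dz(tool) -0.6
th 0.10 Y 0.1020 z 0.1801  dx(tool) -5.0 dz(tool) -0.1
th 0.20 Y 0.0970 z 0.1798  dx(tool) -5.0 dz(tool) 0.4
th 0.30 Y 0.0920 z 0.1789  dx(tool) -4.9 dz(tool) 0.8
th 0.40 Y 0.0872 z 0.1776  dx(tool) -4.8 dz(tool) 1.3
th 0.50 Y 0.0825 z 0.1758  dx(tool) -4.7 dz(tool) 1.8
th 0.60 Y 0.0781 z 0.1735  dx(tool) -4.5 dz(tool) 2.3
th 0.70 Y 0.0738 z 0.1708  dx(tool) -4.2 dz(tool) 2.7
th 0.80 Y 0.0699 z 0.1677  dx(tool) -3.9 dz(tool) 3.1
th 0.90 Y 0.0663 z 0.1642  dx(tool) -3.6 dz(tool) 3.5
th 1.00 Y 0.0631 z 0.1604  dx(tool) -3.2 dz(tool) 3.8
th 1.10 Y 0.0603 z 0.1562  dx(tool) -2.8 dz(tool) 4.1
th 1.20 Y 0.0578 z 0.1518  dx(tool) -2.4 dz(tool) 4.4
th 1.30 Y 0.0559 z 0.1472  dx(tool) -2.0 dz(tool) 4.6
th 1.40 Y 0.0544 z 0.1424  dx(tool) -1.5 dz(tool) 4.8
th 1.50 Y 0.0534 z 0.1375  dx(tool) -1.0 dz(tool) 4.9
th 1.57 Y 0.0530 z 0.1340  dx(tool) -0.4 dz(tool) 3.5
```

View pics/c11.png

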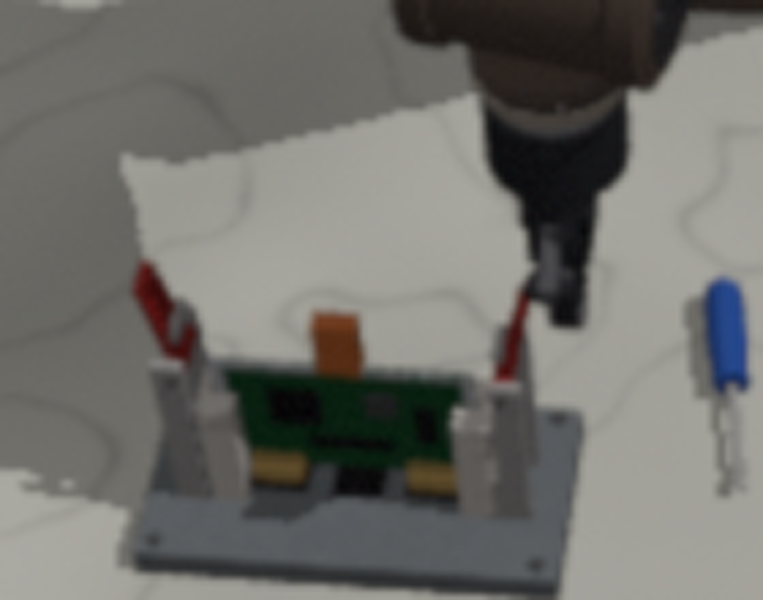

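Emit:
send_rows:
  series:
    - {"angular": [0,0,0],"travel": [-7,0,-1.5],"fingers": 0}
    - {"angular": [0,0,0],"travel": [-7,0,-1],"fingers": 0}
    - {"angular": [0,0,0],"travel": [-7,0,-0.6],"fingers": 0}
    - {"angular": [0,0,0],"travel": [-6,0,-0.3],"fingers": 0}
    - {"angular": [0,0,0],"travel": [-6,0,0],"fingers": 0}

```text
t: 19.68
tcp_pos: [0.5558, -0.1233, 0.1796]
tool_rot: [[0.07, 0.998, 0.001], [0.998, -0.07, 0.001], [0.001, 0.001, -1.0]]
force: [1.4, 7.9, 1.3]
width: -0.001
```

```bash
python3 - <<'E'
from lev import *
tst()
E
```

```text
tester X 0.0002 Y 0.0975 z 0.1796
19.68 tcp [ 0.5558 -0.1233  0.1796] F [1.37 7.94 1.25] T [ 1.27 -0.25 -0.01] w -0.001 yaw -4.03 tilt [0.001  0.0011]
```

Emit:
send_rows:
  series:
    - {"angular": [0,0,0],"travel": [-5,0,0.9],"fingers": 0}
    - {"angular": [0,0,0],"travel": [-4.8,0,1.3],"fingers": 0}
    - {"angular": [0,0,0],"travel": [-4.7,0,1.8],"fingers": 0}
    - {"angular": [0,0,0],"travel": [-4.5,0,2.3],"fingers": 0}
    - {"angular": [0,0,0],"travel": [-4.2,0,2.7],"fingers": 0}

```text
t: 20.3
tcp_pos: [0.5544, -0.147, 0.171]
tool_rot: [[0.07, 0.998, 0.002], [0.998, -0.07, -0.0], [0.0, 0.002, -1.0]]
force: [-0.2, 3.8, 8.3]
width: 0.001
```

Emit:
send_rows:
  series:
    - {"angular": [0,0,0],"travel": [-3.9,0,3.1],"fingers": 0}
    - {"angular": [0,0,0],"travel": [-3.6,0,3.5],"fingers": 0}
    - {"angular": [0,0,0],"travel": [-3.2,0,3.8],"fingers": 0}
    - {"angular": [0,0,0],"travel": [-2.8,0,4.1],"fingers": 0}
    - {"angular": [0,0,0],"travel": [0,0,0],"fingers": 0}

```text
t: 20.92
tcp_pos: [0.5534, -0.1612, 0.1563]
tool_rot: [[0.07, 0.998, 0.002], [0.998, -0.07, -0.001], [-0.001, 0.002, -1.0]]
force: [0.4, -0.7, 2.9]
width: 0.002
```

```bash
python3 - <<'E'
from lev import *; from h import *
tst()
p3,d3,i3=snap('scene','s12.png')
cv2.imwrite('pics/c12.png',cv2.resize(p3[140:250,150:290,::-1],(763,600),interpolation=cv2.INTER_CUBIC))
E
```

```text
tester X 0.0004 Y 0.0595 z 0.1563
20.93 tcp [ 0.5534 -0.1612  0.1563] F [ 0.43 -0.74  2.88] T [-0.17  0.05  0.02] w 0.002 yaw -4.04 tilt [ 0.0016 -0.001 ]
```

View pics/c12.png

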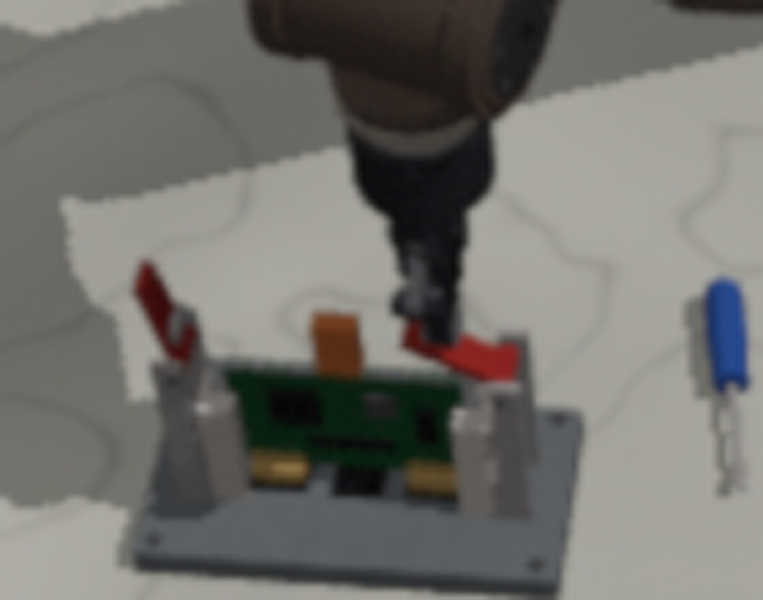

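Emit:
send_rows:
  series:
    - {"angular": [0,0,0],"travel": [-1.4,0,2.2],"fingers": 0}
    - {"angular": [0,0,0],"travel": [-1.2,0,2.2],"fingers": 0}
    - {"angular": [0,0,0],"travel": [-1,0,2.3],"fingers": 0}
    - {"angular": [0,0,0],"travel": [0,0,0],"fingers": 0}
    - {"angular": [0,0,0],"travel": [0,0,0],"fingers": 0}

```text
t: 21.6
tcp_pos: [0.5532, -0.1646, 0.1497]
tool_rot: [[0.07, 0.998, 0.002], [0.998, -0.07, -0.001], [-0.001, 0.002, -1.0]]
force: [-0.4, -0.4, 7.8]
width: 0.0
```

```bash
python3 - <<'E'
from lev import *
tst()
E
```

```text
tester X 0.0005 Y 0.0561 z 0.1497
21.6 tcp [ 0.5532 -0.1646  0.1497] F [-0.41 -0.4   7.76] T [-0.32  0.2   0.01] w 0.0 yaw -4.02 tilt [ 0.0017 -0.0012]
```

Emit:
send_rows:
  series:
    - {"angular": [0,0,0],"travel": [0,0,-40],"fingers": 0}
    - {"angular": [0,0,0],"travel": [0,0,-45],"fingers": 0}
    - {"angular": [0,0,0],"travel": [-30,0,-15],"fingers": 0}
    - {"angular": [0,0,0],"travel": [-45,0,0],"fingers": 0}
    - {"angular": [0,0,0],"travel": [-45,0,0],"fingers": 0}

```text
t: 22.22
tcp_pos: [0.5442, -0.2849, 0.2492]
tool_rot: [[0.069, 0.998, 0.0], [0.998, -0.069, -0.0], [-0.0, 0.001, -1.0]]
force: [0.4, 0.2, 0.0]
width: -0.001
```

Emit:
send_rows:
  series:
    - {"angular": [0,0,0],"travel": [-43,0,0],"fingers": 0}
    - {"angular": [0,0,0],"travel": [-25,0,0],"fingers": 0}
    - {"angular": [0,0,0],"travel": [0,0,30],"fingers": 0}
    - {"angular": [0,0,0],"travel": [0,0,30],"fingers": 0}
    - {"angular": [0,0,0],"travel": [0,0,13],"fingers": 0}

```text
t: 22.85
tcp_pos: [0.5393, -0.3508, 0.1743]
tool_rot: [[0.07, 0.998, -0.002], [0.998, -0.07, 0.001], [0.001, -0.002, -1.0]]
force: [1.0, 0.4, 0.8]
width: 0.0
```

```bash
python3 - <<'E'
from lev import *; from h import *
tst()
p3,d3,i3=snap('scene','s13.png')
cv2.imwrite('pics/c13.png',cv2.resize(p3[140:250,150:290,::-1],(763,600),interpolation=cv2.INTER_CUBIC))
E
```

```text
tester X -0.0004 Y -0.1306 z 0.1743
22.85 tcp [ 0.5393 -0.3508  0.1743] F [1.03 0.37 0.75] T [-0.02 -0.01  0.01] w 0.0 yaw -4.0 tilt [-0.0018  0.0015]
```

View pics/c13.png

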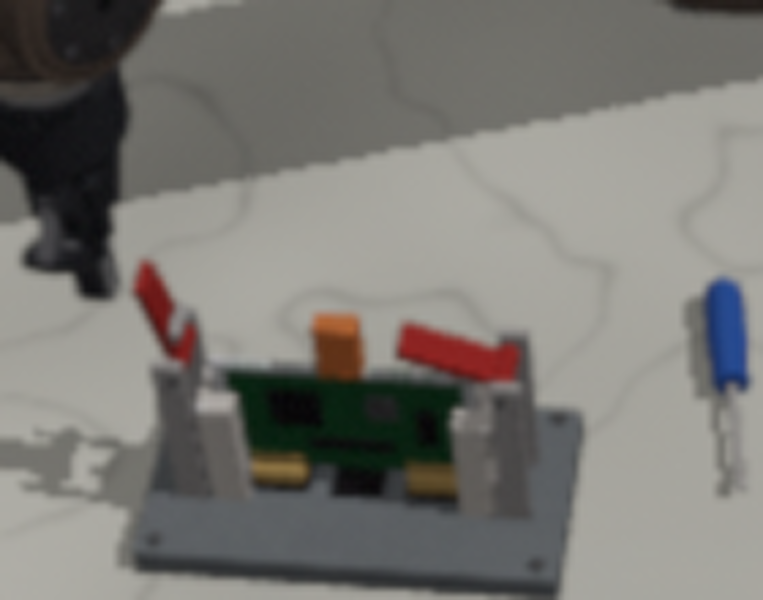

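Emit:
send_rows:
  series:
    - {"angular": [0,0,0],"travel": [7,0,-1.8],"fingers": 0}
    - {"angular": [0,0,0],"travel": [7,0,-1],"fingers": 0}
    - {"angular": [0,0,0],"travel": [7,0,-0.6],"fingers": 0}
    - {"angular": [0,0,0],"travel": [6.5,0,-0.3],"fingers": 0}
    - {"angular": [0,0,0],"travel": [6.5,0,0],"fingers": 0}

```text
t: 23.52
tcp_pos: [0.5425, -0.3182, 0.1815]
tool_rot: [[0.07, 0.998, 0.003], [0.998, -0.07, -0.004], [-0.004, 0.003, -1.0]]
force: [-1.4, -7.4, 1.7]
width: -0.003
```

```bash
python3 - <<'E'
from lev import *
tst()
E
```

```text
tester X 0.0006 Y -0.0979 z 0.1815
23.52 tcp [ 0.5425 -0.3182  0.1815] F [-1.4  -7.44  1.66] T [-1.23  0.22  0.01] w -0.003 yaw -3.99 tilt [ 0.0027 -0.0039]
```

Emit:
send_rows:
  series:
    - {"angular": [0,0,0],"travel": [5,0,1.4],"fingers": 0}
    - {"angular": [0,0,0],"travel": [4.8,0,1.7],"fingers": 0}
    - {"angular": [0,0,0],"travel": [4.7,0,2],"fingers": 0}
    - {"angular": [0,0,0],"travel": [4.5,0,2.4],"fingers": 0}
    - {"angular": [0,0,0],"travel": [4.2,0,2.8],"fingers": 0}

```text
t: 24.15
tcp_pos: [0.5446, -0.2948, 0.1718]
tool_rot: [[0.07, 0.998, 0.004], [0.998, -0.07, -0.004], [-0.003, 0.004, -1.0]]
force: [-1.0, -3.5, 9.6]
width: -0.005
```

Emit:
send_rows:
  series:
    - {"angular": [0,0,0],"travel": [3.9,0,3.1],"fingers": 0}
    - {"angular": [0,0,0],"travel": [3.6,0,3.5],"fingers": 0}
    - {"angular": [0,0,0],"travel": [3.2,0,3.8],"fingers": 0}
    - {"angular": [0,0,0],"travel": [2.8,0,4.1],"fingers": 0}
    - {"angular": [0,0,0],"travel": [2.4,0,4.4],"fingers": 0}

```text
t: 24.78
tcp_pos: [0.5459, -0.2781, 0.1528]
tool_rot: [[0.07, 0.998, 0.004], [0.998, -0.07, -0.002], [-0.002, 0.004, -1.0]]
force: [-0.8, 1.7, 10.8]
width: -0.004
```

```bash
python3 - <<'E'
from lev import *
tst()
E
```

```text
tester X 0.0011 Y -0.0577 z 0.1528
24.77 tcp [ 0.5459 -0.2781  0.1528] F [-0.8   1.74 10.81] T [ 0.36  0.1  -0.  ] w -0.004 yaw -3.99 tilt [ 0.0039 -0.0022]
```

Emit:
send_rows:
  series:
    - {"angular": [0,0,0],"travel": [1.8,0,3.5],"fingers": 0}
    - {"angular": [0,0,0],"travel": [1.3,0,3.5],"fingers": 0}
    - {"angular": [0,0,0],"travel": [1,0,3.5],"fingers": 0}
    - {"angular": [0,0,0],"travel": [0.6,0,3.5],"fingers": 0}
    - {"angular": [0,0,0],"travel": [0,0,0],"fingers": 0}

```text
t: 25.4
tcp_pos: [0.5462, -0.2731, 0.1388]
tool_rot: [[0.07, 0.998, 0.004], [0.998, -0.07, -0.001], [-0.001, 0.004, -1.0]]
force: [0.6, 3.9, 9.7]
width: -0.003
```

```bash
python3 - <<'E'
from lev import *
tst()
E
```

```text
tester X 0.0011 Y -0.0527 z 0.1388
25.4 tcp [ 0.5462 -0.2731  0.1388] F [0.57 3.85 9.65] T [ 0.71 -0.06  0.02] w -0.003 yaw -3.99 tilt [ 0.0035 -0.0014]
```

Emit:
send_rows:
  series:
    - {"angular": [0,0,0],"travel": [0,0,1.5],"fingers": 0}
    - {"angular": [0,0,0],"travel": [0,0,1.5],"fingers": 0}
    - {"angular": [0,0,0],"travel": [0,0,1],"fingers": 0}
    - {"angular": [0,0,0],"travel": [0,0,0],"fingers": 0}
    - {"angular": [0,0,0],"travel": [0,0,0],"fingers": 0}

```text
t: 26.02
tcp_pos: [0.5463, -0.2726, 0.1351]
tool_rot: [[0.07, 0.998, 0.004], [0.998, -0.07, -0.001], [-0.0, 0.004, -1.0]]
force: [1.3, 8.0, 14.1]
width: 0.003
```

```bash
python3 - <<'E'
from lev import *
tst()
E
```

```text
tester X 0.0011 Y -0.0521 z 0.1351
26.02 tcp [ 0.5463 -0.2726  0.1351] F [ 1.28  7.99 14.13] T [ 1.4  -0.03 -0.01] w 0.003 yaw -3.99 tilt [ 0.0036 -0.0007]
```

Emit:
send_rows:
  series:
    - {"angular": [0,0,0],"travel": [1,0,0.5],"fingers": 0}
    - {"angular": [0,0,0],"travel": [0,0,0.5],"fingers": 0}
    - {"angular": [0,0,0],"travel": [0,0,0.5],"fingers": 0}
    - {"angular": [0,0,0],"travel": [0,0,0],"fingers": 0}
    - {"angular": [0,0,0],"travel": [0,0,0],"fingers": 0}

```text
t: 26.65
tcp_pos: [0.5463, -0.2724, 0.134]
tool_rot: [[0.07, 0.998, 0.004], [0.998, -0.069, -0.002], [-0.002, 0.004, -1.0]]
force: [-1.8, 3.8, 17.0]
width: 0.001
```

```bash
python3 - <<'E'
from lev import *
tst()
E
```

```text
tester X 0.0012 Y -0.0519 z 0.1340
26.65 tcp [ 0.5463 -0.2724  0.134 ] F [-1.83  3.85 17.  ] T [0.68 0.32 0.  ] w 0.001 yaw -3.99 tilt [ 0.0041 -0.0021]
```

Emit:
send_rows:
  series:
    - {"angular": [0,0,0],"travel": [0,0,0.4],"fingers": 0}
    - {"angular": [0,0,0],"travel": [0,0,0.4],"fingers": 0}
    - {"angular": [0,0,0],"travel": [0,0,0],"fingers": 0}
    - {"angular": [0,0,0],"travel": [0,0,0],"fingers": 0}
    - {"angular": [0,0,0],"travel": [0,0,0],"fingers": 0}

```text
t: 27.28
tcp_pos: [0.5464, -0.2724, 0.134]
tool_rot: [[0.069, 0.998, 0.005], [0.998, -0.069, -0.002], [-0.002, 0.005, -1.0]]
force: [-3.8, 5.2, 24.3]
width: -0.001
```

```bash
python3 - <<'E'
from lev import *
tst()
E
```

```text
tester X 0.0013 Y -0.0519 z 0.1340
27.27 tcp [ 0.5464 -0.2724  0.134 ] F [-3.76  5.21 24.27] T [ 0.85  0.7  -0.02] w -0.001 yaw -3.98 tilt [ 0.0047 -0.0025]
```

Emit:
send_rows:
  series:
    - {"angular": [0,0,0],"travel": [0,0,-20],"fingers": 0}
    - {"angular": [0,0,0],"travel": [0,0,-40],"fingers": 0}
    - {"angular": [0,0,0],"travel": [25,0,-20],"fingers": 0}
    - {"angular": [0,0,0],"travel": [45,-1,0],"fingers": 0}
    - {"angular": [0,0,0],"travel": [37,0,0],"fingers": 0}

```text
t: 27.9
tcp_pos: [0.5514, -0.1631, 0.2107]
tool_rot: [[0.069, 0.998, 0.001], [0.998, -0.069, -0.0], [-0.0, 0.001, -1.0]]
force: [0.3, 0.1, -0.1]
width: -0.003
```

Emit:
send_rows:
  series:
    - {"angular": [0,0,0],"travel": [0,0,15],"fingers": 0}
    - {"angular": [0,0,0],"travel": [0,0,25],"fingers": 0}
    - {"angular": [0,0,0],"travel": [0,0,12],"fingers": 0}
    - {"angular": [0,0,0],"travel": [0,0,4],"fingers": 0}
    - {"angular": [0,0,0],"travel": [0,0,0],"fingers": 0}

```text
t: 28.52
tcp_pos: [0.5518, -0.1661, 0.1541]
tool_rot: [[0.07, 0.998, 0.0], [0.998, -0.07, -0.0], [-0.0, 0.0, -1.0]]
force: [0.1, -0.2, -0.3]
width: -0.0
```

```bash
python3 - <<'E'
from lev import *; from h import *
tst()
p3,d3,i3=snap('scene','s14.png')
cv2.imwrite('pics/c14.png',cv2.resize(p3[140:250,150:290,::-1],(763,600),interpolation=cv2.INTER_CUBIC))
E
```

```text
tester X -0.0008 Y 0.0545 z 0.1541
28.52 tcp [ 0.5518 -0.1661  0.1541] F [ 0.15 -0.23 -0.27] T [ 0.04 -0.02 -0.03] w -0.0 yaw -4.03 tilt [ 0.     -0.0001]
```

View pics/c14.png

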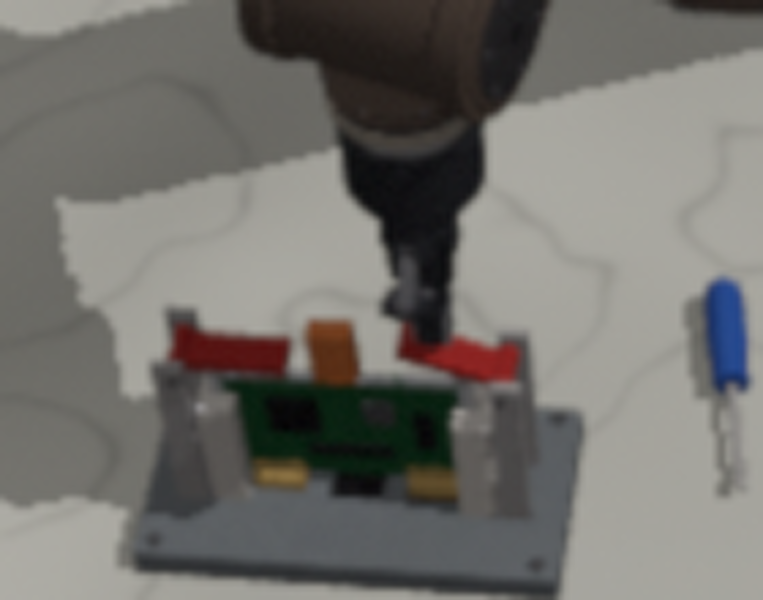

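Emit:
send_rows:
  series:
    - {"angular": [0,0,0],"travel": [0,0,3.5],"fingers": 0}
    - {"angular": [0,0,0],"travel": [0,0,3.5],"fingers": 0}
    - {"angular": [0,0,0],"travel": [-0.5,0,3],"fingers": 0}
    - {"angular": [0,0,0],"travel": [-0.5,0,3],"fingers": 0}
    - {"angular": [0,0,0],"travel": [-0.5,0,2],"fingers": 0}

```text
t: 29.2
tcp_pos: [0.5522, -0.1684, 0.1404]
tool_rot: [[0.07, 0.998, 0.003], [0.998, -0.07, -0.002], [-0.002, 0.003, -1.0]]
force: [-2.7, -2.7, 13.6]
width: 0.001
```

```bash
python3 - <<'E'
from lev import *
tst()
E
```

```text
tester X -0.0002 Y 0.0522 z 0.1404
29.2 tcp [ 0.5522 -0.1684  0.1404] F [-2.71 -2.72 13.61] T [-0.73  0.58 -0.01] w 0.001 yaw -4.01 tilt [ 0.0026 -0.0023]
```

Emit:
send_rows:
  series:
    - {"angular": [0,0,0],"travel": [-0.5,0,1.5],"fingers": 0}
    - {"angular": [0,0,0],"travel": [-0.5,0,1.5],"fingers": 0}
    - {"angular": [0,0,0],"travel": [0,0,1.5],"fingers": 0}
    - {"angular": [0,0,0],"travel": [0,0,1],"fingers": 0}
    - {"angular": [0,0,0],"travel": [0,0,0],"fingers": 0}

```text
t: 29.82
tcp_pos: [0.5521, -0.1694, 0.1351]
tool_rot: [[0.07, 0.998, 0.003], [0.998, -0.07, -0.002], [-0.002, 0.003, -1.0]]
force: [-3.0, -3.2, 13.7]
width: 0.001
```

```bash
python3 - <<'E'
from lev import *
tst()
E
```

```text
tester X -0.0003 Y 0.0512 z 0.1351
29.82 tcp [ 0.5521 -0.1694  0.1351] F [-3.02 -3.17 13.74] T [-0.73  0.64 -0.02] w 0.001 yaw -4.01 tilt [ 0.0027 -0.0022]
```

Emit:
send_rows:
  series:
    - {"angular": [0,0,0],"travel": [0,0,0.7],"fingers": 0}
    - {"angular": [0,0,0],"travel": [0,0,0.7],"fingers": 0}
    - {"angular": [0,0,0],"travel": [0,0,0.5],"fingers": 0}
    - {"angular": [0,0,0],"travel": [0,0,0],"fingers": 0}
    - {"angular": [0,0,0],"travel": [0,0,0],"fingers": 0}

```text
t: 30.45
tcp_pos: [0.5522, -0.1695, 0.134]
tool_rot: [[0.07, 0.998, 0.003], [0.998, -0.07, -0.003], [-0.002, 0.004, -1.0]]
force: [-5.9, -3.6, 21.2]
width: 0.001
```

```bash
python3 - <<'E'
from lev import *
tst()
E
```

```text
tester X -0.0002 Y 0.0511 z 0.1340
30.45 tcp [ 0.5522 -0.1695  0.134 ] F [-5.85 -3.62 21.21] T [-0.68  1.06  0.03] w 0.001 yaw -4.0 tilt [ 0.0033 -0.0027]
```

Both levers are at the stop (z 0.134). I'll lift clear and look.

Emit:
send_rows:
  series:
    - {"angular": [0,0,0],"travel": [0,0,-20],"fingers": 0}
    - {"angular": [0,0,0],"travel": [0,0,-45],"fingers": 0}
    - {"angular": [0,0,0],"travel": [0,0,-50],"fingers": 0}
    - {"angular": [0,0,0],"travel": [-10,0,-40],"fingers": 0}
    - {"angular": [0,0,0],"travel": [0,0,-20],"fingers": 0}

```text
t: 31.08
tcp_pos: [0.551, -0.1789, 0.3091]
tool_rot: [[0.07, 0.998, 0.003], [0.998, -0.07, -0.002], [-0.001, 0.003, -1.0]]
force: [-0.8, 1.0, 0.0]
width: -0.003
```

```bash
python3 - <<'E'
from lev import *; from h import *
tst()
imaging.read_camera('top');imaging.read_camera('top')
p,d,i=snap('wrist','w15.png'); st()
p3,d3,i3=snap('scene','s15.png'); p2,d2,i2=snap('top','t15.png')
cv2.imwrite('pics/c15.png',np.hstack([cv2.resize(p3[140:250,170:270,::-1],(436,480),interpolation=cv2.INTER_CUBIC),cv2.resize(p[90:330,190:370,::-1],(360,480))]))
vv,uu=np.mgrid[:420,:560]; W=w(i,uu.astype(float),vv.astype(float),d,True); W[d==0]=np.nan
Y=(W[...,:2]-C0)@ey; X=(W[...,:2]-C0)@ex
hsv=cv2.cvtColor(p,cv2.COLOR_RGB2HSV)
red=((hsv[...,0]<6)|(hsv[...,0]>172))&(hsv[...,1]>140)&(abs(X)<.03)
for n,m in [('L',red&(Y>.03)&(Y<.095)),('R',red&(Y<-.03)&(Y>-.095)),('edge+',(abs(X-.005)<.003)&(Y>.014)&(Y<.028)&(W[...,2]>.1)&(W[...,2]<.14)),('edge-',(abs(X-.005)<.003)&(Y<-.014)&(Y>-.028)&(W[...,2]>.1)&(W[...,2]<.14)),('tab',(hsv[...,0]>6)&(hsv[...,0]<18)&(hsv[...,1]>150)&(abs(Y)<.02)&(abs(X)<.02))]:
    if m.sum():
        z=W[m][:,2]; print(n,m.sum(),np.nanpercentile(z,[5,50,95]).round(4),'Y',Y[m].min().round(3),Y[m].max().round(3), 'slope dz/dY',np.polyfit(Y[m],z,1)[0].round(3))
E
```

```text
tester X -0.0007 Y 0.0416 z 0.3091
31.07 tcp [ 0.551  -0.1789  0.3091] F [-0.8   0.97  0.  ] T [ 0.03 -0.08 -0.05] w -0.003 yaw -4.04 tilt [ 0.003  -0.0016]
31.23 tcp [ 0.5508 -0.1784  0.3071] F [-0.89  0.23 -0.95] T [-0.01  0.01  0.01] w 0.002 yaw -4.02 tilt [ 0.0015 -0.0008]
L 1606 [0.1315 0.1328 0.1357] Y 0.03 0.095 slope dz/dY -0.177
edge+ 44 [0.1184 0.1194 0.1205] Y 0.015 0.026 slope dz/dY -0.033
tab 428 [0.1285 0.1586 0.1601] Y -0.007 0.013 slope dz/dY -0.848
```

View pics/c15.png

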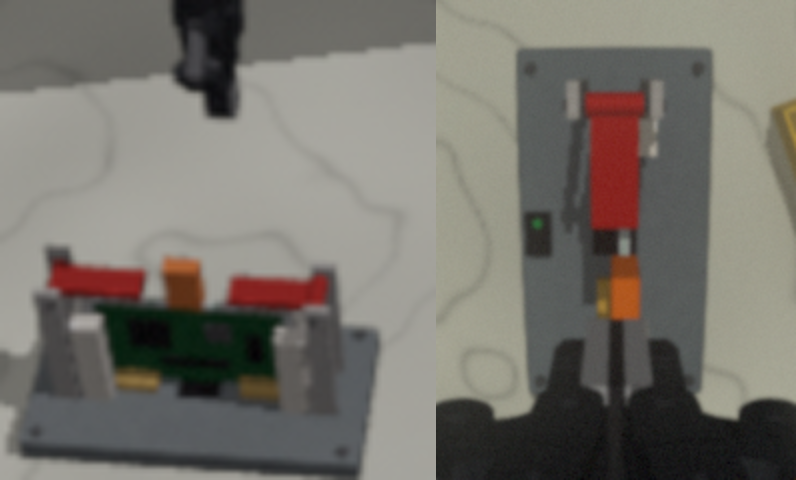

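Emit:
send_rows:
  series:
    - {"angular": [0,0,0],"travel": [40,0,-30],"fingers": 0}
    - {"angular": [0,0,0],"travel": [45,0,-30],"fingers": 0}
    - {"angular": [0,0,0],"travel": [45,0,0],"fingers": 0}
    - {"angular": [0,0,0],"travel": [0,0,0],"fingers": 0}
    - {"angular": [0,0,0],"travel": [0,0,0],"fingers": 0}

```text
t: 31.95
tcp_pos: [0.5598, -0.0488, 0.3655]
tool_rot: [[0.069, 0.998, -0.002], [0.998, -0.069, 0.0], [-0.0, -0.002, -1.0]]
force: [0.2, 0.4, -0.6]
width: 0.0
```

```bash
python3 - <<'E'
from lev import *; from h import *
p,d,i=snap('wrist','w16.png'); tst()
vv,uu=np.mgrid[:420,:560]; W=w(i,uu.astype(float),vv.astype(float),d,True); W[d==0]=np.nan
Y=(W[...,:2]-C0)@ey; X=(W[...,:2]-C0)@ex
hsv=cv2.cvtColor(p,cv2.COLOR_RGB2HSV)
red=((hsv[...,0]<6)|(hsv[...,0]>172))&(hsv[...,1]>140)&(abs(X)<.03)&(W[...,2]>.128)
for n,m in [('L',red&(Y>.035)&(Y<.085)),('R',red&(Y<-.035)&(Y>-.085)),('edge+',(abs(X-.005)<.003)&(Y>.014)&(Y<.028)&(W[...,2]>.1)&(W[...,2]<.14)),('edge-',(abs(X-.005)<.003)&(Y<-.014)&(Y>-.028)&(W[...,2]>.1)&(W[...,2]<.14))]:
    if m.sum():
        z=W[m][:,2]; print(n,m.sum(),np.nanpercentile(z,[5,50,95]).round(4),'Y',Y[m].min().round(3),Y[m].max().round(3), 'slope',np.polyfit(Y[m],z,1)[0].round(3))
p2,d2,i2=snap('top','t16.png')
cv2.imwrite('pics/c16.png',np.hstack([cv2.resize(p[:,140:420,::-1],(373,560)),cv2.resize(p2[180:280,160:440,::-1],(420,150)).repeat(1,0) if 0 else cv2.copyMakeBorder(cv2.resize(p2[120:300,160:440,::-1],(420,270)),0,290,0,0,0)]))
E
```

```text
tester X -0.0009 Y 0.1716 z 0.3656
32.0 tcp [ 0.5598 -0.0493  0.3656] F [-0.3   0.25  0.36] T [0.04 0.   0.01] w -0.001 yaw -4.03 tilt [-0.0015  0.    ]
R 191 [0.1335 0.1347 0.1357] Y -0.071 -0.037 slope -0.006
```

View pics/c16.png

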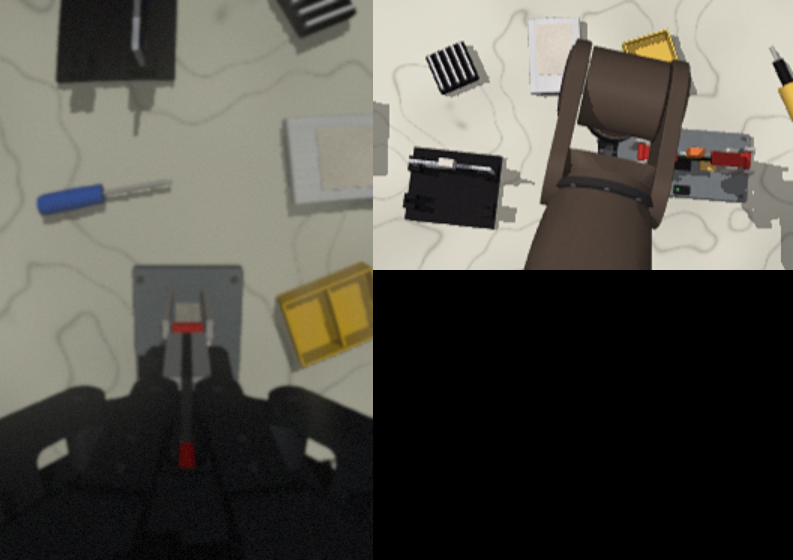

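```bash
python3 - <<'E'
from lev import *; from h import *
p,d,i=snap('scene','s17.png')
vv,uu=np.mgrid[:420,:560]; W=w(i,uu.astype(float),vv.astype(float),d); W[d==0]=np.nan
Y=(W[...,:2]-C0)@ey; X=(W[...,:2]-C0)@ex
hsv=cv2.cvtColor(p,cv2.COLOR_RGB2HSV)
red=((hsv[...,0]<8)|(hsv[...,0]>172))&(hsv[...,1]>110)&(abs(X)<.04)&(W[...,2]>.1)
for n,m in [('L',red&(Y>.02)&(Y<.1)),('R',red&(Y<-.02)&(Y>-.1))]:
    print(n,m.sum(),np.nanpercentile(W[m][:,2],[5,50,95]).round(4),[ (c,round(float(np.nanmax(W[m&(abs(abs(Y)-c)<.006)][:,2])),4)) for c in(.04,.055,.07,.085)])
order.close_job()
E
```

```text
L 142 [0.1278 0.1345 0.1395] [(0.04, 0.1375), (0.055, 0.1404), (0.07, 0.1387), (0.085, 0.1412)]
R 134 [0.128  0.1341 0.1397] [(0.04, 0.143), (0.055, 0.1398), (0.07, 0.1412), (0.085, 0.1442)]
the job is handed in; nothing more can be done
```

The green card is seated in the tester, both red levers are flat, and the job is handed in. It took about 32 s of the 72 s allowed.

- **Card:** I lifted it from the stand by its orange tab. The wrist camera showed the guides about 5 mm off nominal along x, so I lined up with them there. The card slid down the channels without noticeable resistance and came to rest on the contacts with its top edge at about 129 mm. I let go only once the springs were carrying its weight.
- **Levers:** I swung the +y lever part-way first, to limit how far the card tilted. I then swung the -y lever flat and finished the +y one. The push was about 8–17 N on the way, rising to 21–24 N at the end against the stops.
- **Last checks:**
    - The card's top edge measured 119.4 mm on the +y side of the tab, against 120 mm for fully seated.
    - Both levers read level: bar tops at about 134 mm by depth, with the fingers at 134.0 mm when they met the stops.
    - The spare card was still in its slot, and the arm was clear of everything.
- **Gaps and disagreements:**
    - The wrist camera gave no reading of the card's top edge on the -y side. I judged that side by its lever lying flat (slope -0.006).
    - An early fit on the +y lever gave a slope of -0.18. That is most likely pixels from the hinge in the fit, because the final scene depth check showed that lever level.

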